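# Bring a sanded block out of the dust hood

## Robot

A 6-joint arm with a two-finger parallel gripper is mounted at the origin on a cart in front of the work surface, level with it; the furniture and walls round the work are solid. World frame = base frame: x ahead of the robot, y to its left, z up, the work surface at z = 0. Lengths are in m, angles in degrees, forces in N, time in s.
With the tool pointing down it reaches from about 0.3 to 0.75 m from the base axis. Payload 8.5 kg.
Tool frame: the origin (TCP) lies at the very end of the fingers, on their centre line; the grasp point (between the pads) lies 19 mm behind it (grip_depth is the distance from the TCP to the grasp point, in m); z points along the fingers, y is the direction in which the jaws open and shut (so a half turn about z gives the same grasp; the last joint's range is limited). The gripper opens to 85 mm and grips with 20 to 120 N. Pads are 22 mm wide; open, the fingers measure 114 mm over their backs; the gripper's body (76 mm by 85 mm) begins 54 mm behind the grasp point. The pads swing forward as they close: fully open they stand 13 mm farther back than shut.
Start: joints at [-84.07, 21.807, 74.336, -0, 83.858, -12.336], TCP at [0.172, -0.522, 0.231] pointing down, gripper open.
Joint ranges: [-178.18, 178.18], [-50.72, 133.34], [12.68, 142.11], [-81.47, 261.47], [9.98, 163.14], [-165.26, 165.26]. Speed limits (degrees/s): [136.94, 136.94, 180, 180, 180, 180].

## Interface

Orientations are given as a 3x3 rotation matrix whose columns are the frame's x, y, z axes.
In Python, from rig import observe, get_image, close_job, silhouettes, grip_depth gives the robot as it stands. The module is installed in compiled form; this text tells all that it offers.
- The arm moves only by the shell command python3 -m crank 'ROWS' [FORCE]. ROWS is a JSON object of lists of equal length, an entry for each row: "slide": the shift along the tool's x, y, z in m, a list of three; "roll": the turn about the tool's z in rad; "grip": the finger opening in m, from 0 to 0.0854. A call has exactly 8 rows; each row is the pose to reach, as a shift and turn from the pose commanded when the call began, along the tool's axes at that moment; what a row does not reach only later rows make up. A row lasts 1/10 s, in which the tool goes at most 50 mm and 8.59 degrees, less where a joint would pass 70% of its speed; a pose out of reach is approached as far as the arm can. A call with a gripper value outside its range is refused whole. The fingers move at their own pace and stop on an object; FORCE is the grip in N (left out, the last holds). Time passes only in rows, so rows that repeat a pose let the fingers close, or fill a call up. It gives the time, the measured TCP pose, the force and the opening at its end, in the units of the state.
- observe(): the state, without advancing time (a new reading comes with each control period).
- get_image(name): name is "scene" or "top" or "wrist"; returns a dict with "frame" (400x640x3 uint8, red, green, blue), "fx", "fy", "cx", "cy" (pixels), "D" ([k1, k2, p1, p2, k3] as OpenCV has them; the pictures are not rectified), "xyz" and "rotation" of the camera in the world. Camera axes: x right, y down, z forward; pixel columns grow to the right and rows downward; lengths in m; the calibration is good to about 2 mm. A picture is of the moment at which its call begins. There is no depth.
- close_job(): hands the job in, once; it reports no verdict.
Trained networks look in a picture, given as the dict that the camera call returned (one of the last four; its "shot" number tells which), for a name from the list of things; names that differ only in an ending like _2 or _b are one class to them, and where a whole thing is asked for, a point or a joint stands for the part that bears it (a point fixed in the world has none). Each returns a list of dicts, best first, with "confidence" (0 to 1); they miss things now and then, are a little off and sometimes report something else, mostly with a low value. They report only what shows in the picture. A call takes as long as a camera call. They do not tell look-alikes from the thing itself.
- silhouettes(target, picture): "pixels" (400x640 bool, what is visible of it) and "box" ([centre column, centre row, width, height] in pixels, round what is visible of it).
The state is a dict: "time_s": time; "q": joint angles; "qvel": joint speeds; "joint_efforts": joint torques, N m; "position": TCP position; "tool_rot": TCP orientation; "ft_force": force on the tool from outside, world axes, zero at the start; "wrist_torque": the same for the moment, N m; "grip_width": finger opening in m.
Only numpy, scipy, OpenCV 4.12 (cv2) and the standard library are available. Lean on these libraries where they do the work, as an engineer would, in place of code of your own. Each camera call takes 0.05 s, during which the arm holds its last target.

## Task

Take the tapered wooden block out of the dust hood: first draw the safety catch (the bolt under the hood's front brow) fully back, then pull the sledge by its upright grip all the way out, and finally lift the block off the sledge and stand it upright in the small wooden tray. Keep the block upright all the way, do not push the sanding cork about, and leave the catch drawn and the sledge out.

Things in the scene. Friction and masses are not known exactly. Their poses are not given: they have to be found in the camera images.
- station: Fixed sanding station: wooden base 12 mm thick, grey sheet-metal dust hood 284 mm wide (y), 196 mm high (dust port to 231 mm). Origin on the bench on the centre line, below the catch bolt; x points into the hood, y to the catch side, z up. Base: x -30..+155, y +-140 mm, and a tongue to x = -127, y +-60 mm. Hood front panel at x = +40 mm with a gap (y +-57, up to z = 122 mm) for the sledge.
- brow_edge (a point): Middle of the lower front edge of the brow, where the hood's roof goes on over the catch: in the station's frame x = -15, y = 0, z = 190 mm, the same over the full width. It stops a tool from reaching the catch knob straight down; one tilted 30 to 45 degrees, its fingers pointing down and into the hood (+x), goes in beneath it. Axes as the station's.
- catch (a joint): Safety catch, a sliding bolt, in m: 0 = engaged (it stands before a steel lug on the sledge and stops it after 4 mm), 0.028 = fully drawn, at its stop; it starts engaged, at 0 to 0.005. It moves along the station's +y (sideways, away from the sledge); the lug is free from about 0.014 on. Friction about 1.5 N; stays where it is left.
- catch_knob (a point): Middle of the catch's round dark-steel knob: 17 mm diameter, 26 mm tall, axis upright, z = 62 to 88 mm, on an 8 mm stem over the bolt; in the station's frame x = 0, y = 95 mm + catch, z = 76 mm. Beside it nothing stands above z = 48 mm (the bolt's guide eyes lie below). Axes as the station's.
- sledge (a joint): How far the sledge has been drawn out, in m: 0 = home in the hood, 0.14 = fully out, at its stop. It moves along the station's -x. Friction about 2 N; it stays where it is left.
- sledge_grip (a point): Point in the sledge's upright wooden grip: grip 20 mm (station x) by 22 mm (station y), z = 28 to 92 mm; the point is on its axis at z = 70 mm, in the station's frame x = -80 mm - sledge, y = 0. Axes as the station's. The sledge is a plate 210 x 90 mm, top at z = 24 mm, reaching 20 mm in front of the grip.
- sledge_seat (a point): Centre of the block's seat on the sledge plate (z = 24 mm): in the station's frame at x = +75 mm - sledge, y = 0; a fence 8 mm high stands round it, inside 58 mm (x) by 36 mm (y). Axes as the station's.
- work_block: Tapered hardwood block on the sledge, 28 x 51 x 64 mm, about 50 g. Origin at the centre of its underside, z up. Its two parallel faces are 28 mm apart along its own x: grip across them. Along its y it is 51 mm at the foot, narrower above. It starts in its seat under the hood, its own x along the station's y. The other such blocks at the back of the bench do not matter.
- tray: Fixed small open wooden tray, 110 x 110 mm, 24 mm high, walls 6 mm thick; inside 98 x 98 mm, inner floor 6 mm above the bench. Origin at the centre of its underside, z up. It stands to the left or to the right of the sledge.
- cork: Loose bystander: dark sanding cork, 63 x 112 x 36 mm, origin at the centre of its underside; lies on the other side from the tray.
Not all that is in view belongs to the job. What is shaped like the work_block but red is not meant.

How it is judged (in metres and radians):
On the way, in this order (a step that is already met when the one before it is completed fails the run):
1. the catch is drawn back (more than 22 mm) while the sledge is still home (value of joint catch above 0.022 m and value of joint sledge below 0.01 m), for 0.2 s.
2. the sledge is drawn out (more than 130 mm) with the block still standing in its seat (value of joint sledge above 0.13 m and distance between work_block and sledge_seat below 0.015 m and angle between work_block's own z axis and vertical below 0.15 rad), for 0.2 s.
At the end, for the whole second after the job is handed in: The block stands upright (within 0.1 rad) and at rest on the tray's inner floor (origin within 45 mm of the tray's centre), the sledge is still out (more than 125 mm) and the catch still drawn (more than 20 mm) (z of work_block in the frame of tray between 0.002 and 0.011 m and horizontal distance between work_block and tray below 0.045 m and angle between work_block's own z axis and vertical below 0.1 rad and linear speed of work_block below 0.02 m/s and value of joint sledge above 0.125 m and value of joint catch above 0.02 m); the robot touches nothing.
It fails at once if the block is tipped over (more than 0.7 rad) (angle between work_block's own z axis and vertical above 0.7 rad).
It fails at once if the sanding cork is pushed away (more than 40 mm) (distance of cork from where it was at the start of the episode above 0.04 m).
It also fails if it takes over 58 s, if anything falls off the work surface, if the arm or the gripper's body presses on something with over 40 N, if the wrist force passes 120 N, or if a joint passes its speed limit or range.

## Working session

There is one attempt and no reset: what is moved stays moved. The work goes in short steps, Python scripts to look and compute and a shell command to move; the robot and the scene stay as the last step left them, time stands still between calls to the robot, and variables do not carry over. Pictures are saved under pics/ and viewed, and the job is handed in when it is done.

```bash
mkdir -p pics; python3 - <<'E'
from rig import *
import cv2
print(observe(), grip_depth)
for n in("scene","top","wrist"):
    p=get_image(n); cv2.imwrite(f"pics/{n}0.png",p["frame"][:,:,::-1])
    print(n,{k:v for k,v in p.items() if k!="frame"})
E
```

```text
{'time_s': 0.0, 'q': array([-8.40693854e+01,  2.18416160e+01,  7.43879418e+01, -4.72298700e-04,
        8.38565796e+01, -1.23376309e+01]), 'qvel': array([0.01597547, 0.17111534, 0.00752638, 0.03908671, 0.0181786 ,
       0.05127548]), 'joint_efforts': array([-8.70144891e-05, -4.48456085e+01, -2.31278390e+01, -1.76987228e-04,
        4.74074594e-03,  4.20699439e-05]), 'position': array([ 0.17235282, -0.52197407,  0.23068714]), 'tool_rot': array([[ 9.49599100e-01,  3.13466941e-01, -1.63487329e-04],
       [ 3.13466827e-01, -9.49597975e-01,  1.49448772e-03],
       [ 3.13225258e-04, -1.47041205e-03, -9.99998870e-01]]), 'ft_force': array([-0.24498375,  0.05087061,  0.52001671]), 'wrist_torque': array([ 0.02292757,  0.00996206, -0.00214612]), 'grip_width': 0.08521865488195686} 0.0187
scene {'fx': 396.47856108367614, 'fy': 396.47856108367614, 'cx': 320.3603766725412, 'cy': 197.29678485838878, 'D': array([0.01712872, 0.        , 0.        , 0.        , 0.        ]), 'xyz': array([-0.06452699,  0.67899134,  0.70181298]), 'rotation': array([[-0.76295382, -0.31015671,  0.56718981],
       [-0.
[... 244 characters left out ...]
      , 0.        , 0.        ]), 'xyz': array([0.19763811, 0.09546069, 1.61638269]), 'rotation': array([[-0.39830877, -0.88230965,  0.25075848],
       [-0.91723804,  0.38460538, -0.10369707],
       [-0.00495013, -0.27130866, -0.96247966]]), 'shot': 2}
wrist {'fx': 310.0087027896533, 'fy': 310.0087027896533, 'cx': 318.8338628922034, 'cy': 202.2706365028638, 'D': array([-0.03780602,  0.        ,  0.        ,  0.        ,  0.        ]), 'xyz': array([ 0.24152805, -0.49830188,  0.37275685]), 'rotation': array([[ 3.13301360e-01, -9.09801605e-01, -2.72219208e-01],
       [-9.49653358e-01, -3.00416060e-01, -8.89308148e-02],
       [-8.69623778e-04,  2.86376030e-01, -9.58116910e-01]]), 'shot': 3}
```

View pics/scene0.png

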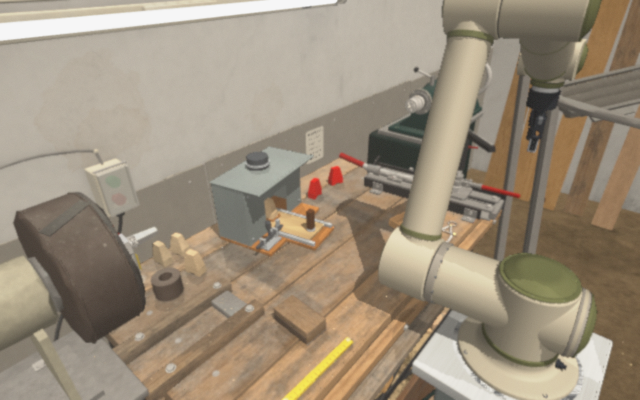

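View pics/top0.png

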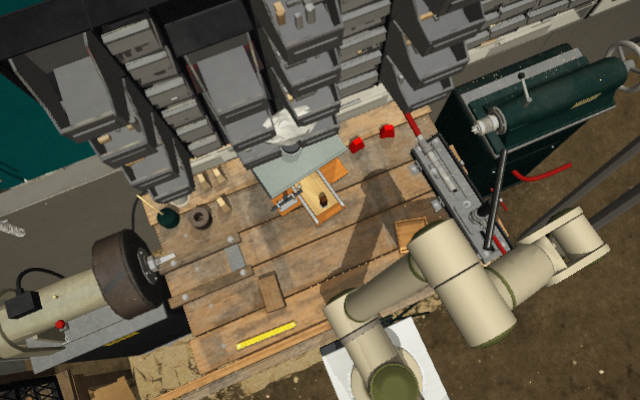

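View pics/wrist0.png

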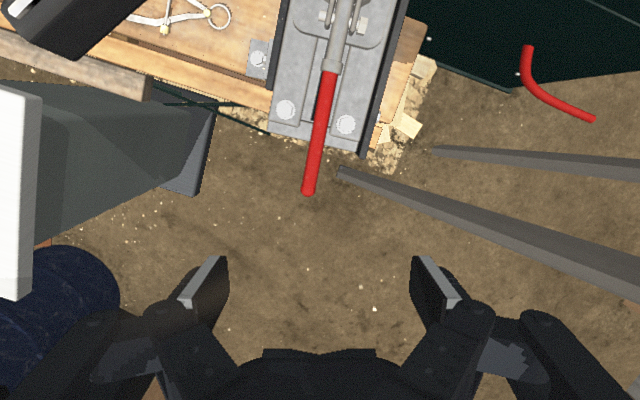

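The tool can only slide and roll, so it stays vertical. For the catch, I plan to open the jaws along the station's x and reach under the brow with one finger. First I'll measure everything.

```bash
cat > h.py <<'E'
import numpy as np, cv2
from rig import *
def K(p): return np.array([[p["fx"],0,p["cx"]],[0,p["fy"],p["cy"]],[0,0,1]])
def ray(p,uv):
    n=cv2.undistortPoints(np.array([[uv]],float),K(p),p["D"])[0,0]
    return p["rotation"]@np.array([n[0],n[1],1.])
def atz(p,uv,z):
    d=ray(p,uv); return p["xyz"]+d*(z-p["xyz"][2])/d[2]
def proj(p,P):
    P=np.atleast_2d(P).astype(float); R=p["rotation"].T
    return cv2.projectPoints(P,cv2.Rodrigues(R)[0],-R@p["xyz"],K(p),p["D"])[0][:,0]
E
python3 - <<'E'
from h import *
for n,c in(("scene",(200,140,150,120)),("top",(220,100,220,200))):
    p=get_image(n); f=p["frame"].copy()
    import pickle; pickle.dump(p,open(f"{n}.pkl","wb"))
    for t in("station","catch_knob","sledge_grip","work_block","tray","cork","sledge","catch"):
        for s in silhouettes(t,p)[:4]:
            print(n,t,round(s["confidence"],2),np.round(s["box"],1),s["pixels"].sum())
    x,y,w,h=c
    cv2.imwrite(f"pics/{n}crop.png",cv2.resize(f[y:y+h,x:x+w,::-1],None,fx=600/h if n=='top' and 0 else min(800/w,600/h),fy=min(800/w,600/h),interpolation=cv2.INTER_CUBIC))
E
```

```text
scene station 0.72 [270.9 201.2 124.7 109.6] 8392
scene catch_knob 0.53 [271.6 233.1  23.9  25.8] 193
scene sledge_grip 0.73 [295.  222.5  54.2  26.6] 944
scene work_block 0.8 [314.1 190.3  13.3  19.6] 219
scene work_block 0.72 [335.9 175.    9.3  19.4] 223
scene work_block 0.67 [272.9 208.6  14.1  20.9] 169
scene tray 0.57 [397.6 219.8  13.5  17. ] 156
scene cork 0.87 [299.8 318.5  48.2  51.7] 1484
scene sledge 0.78 [295.4 223.6  57.5  34.8] 975
scene catch 0.66 [269.1 233.6  30.7  31. ] 165
scene catch 0.31 [272.4 209.   15.   22. ] 194
top station 0.63 [300.6 179.3  94.7  90.2] 5094
top sledge_grip 0.59 [317.3 193.5  41.   42. ] 949
top work_block 0.75 [358.9 143.8  12.7  14.5] 145
top work_block 0.74 [387.9 135.   14.5  14. ] 153
top tray 0.66 [409.5 238.2  31.4  34.3] 611
top cork 0.75 [273.2 294.8  27.8  37.5] 710
top sledge 0.87 [314.2 192.5  38.7  45.2] 1046
top catch 0.48 [292.9 197.4  21.7  16.9] 67
```

View pics/scenecrop.png

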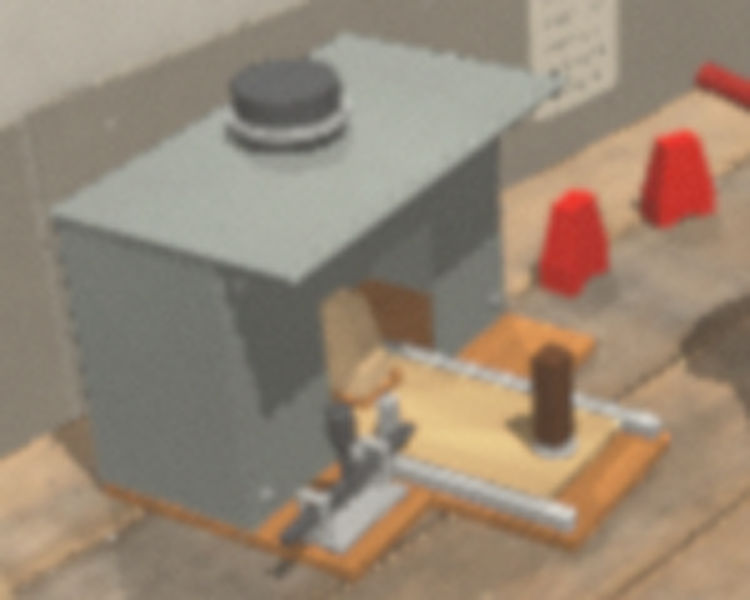

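View pics/topcrop.png

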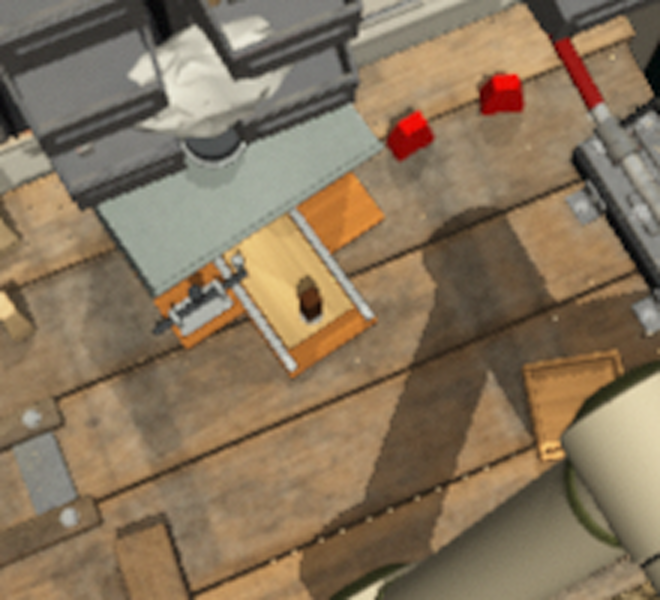

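```bash
cat > fit.py <<'E'
from h import *
import pickle
from scipy.optimize import least_squares
ps=pickle.load(open("scene.pkl","rb")); pt=pickle.load(open("top.pkl","rb"))
S=[((297,280),(-15,142,193)),((560,88),(-15,-142,196)),((350,578),(-30,140,0)),((578,547),(-127,60,0)),((668,437),(-127,-60,12)),((595,345),(-30,-140,12)),((552,352),(-80,0,92))]
T=[((155,295),(-15,142,196)),((383,148),(-15,-142,196)),((295,375),(-127,60,12)),((375,322),(-127,-60,12)),((383,217),(-30,-140,12)),((187,347),(-30,140,12))]
su=np.array([(a[0]/5+200,a[1]/5+140) for a,_ in S])-.4; tu=np.array([(a[0]/3+220,a[1]/3+100) for a,_ in T])-.3
sp=np.array([b for _,b in S])/1e3; tp=np.array([b for _,b in T])/1e3
def W(v,P):
    c,s=np.cos(v[2]),np.sin(v[2]); return P@np.array([[c,-s,0],[s,c,0],[0,0,1]]).T+[v[0],v[1],0]
def f(v): return np.r_[(proj(ps,W(v,sp))-su).ravel(),(proj(pt,W(v,tp))-tu).ravel()]
if __name__=="__main__":
    r=least_squares(f,[.55,-.05,0.1],loss='soft_l1')
    print(r.x,np.degrees(r.x[2])); print(np.round(f(r.x).reshape(-1,2),1))
    J=r.jac; print(np.sqrt(np.diag(np.linalg.inv(J.T@J)))*1)
    for m,a in ((0,su),(1,tu)):
        pass
    np.save("st.npy",r.x)
    # block/grip/knob world
    for n,P in dict(knob=(0,.095,.076),grip=(-.08,0,.07),seat_out=(-.065,0,.024)).items(): print(n,W(r.x,np.array([P])))
    # tray corners in top
    for c in ((525,367),(620,352),(545,460)): print('tray',atz(pt,(c[0]/3+219.7,c[1]/3+99.7),.024))
    c=silhouettes
E
python3 fit.py
```

```text
[ 0.68283742 -0.02692217  0.19594122] 11.226604863548056
[[-0.2  0.6]
 [ 1.8 -2.2]
 [ 0.6  1.2]
 [-1.   1.7]
 [ 0.2 -0.8]
 [ 0.  -1.9]
 [-0.5 -0.3]
 [ 0.4  0.1]
 [-0.1 -0.3]
 [-1.6  0.8]
 [ 0.5 -1. ]
 [ 0.5 -0.4]
 [-0.8  0.4]]
[0.00126919 0.00135577 0.0093914 ]
knob [[0.66434188 0.06626    0.076     ]]
grip [[ 0.60436823 -0.04249735  0.07      ]]
seat_out [[ 0.6190812 -0.039577   0.024    ]]
tray [ 0.44883344 -0.24030701  0.024     ]
tray [ 0.42160273 -0.34646695  0.024     ]
tray [ 0.34441727 -0.21500996  0.024     ]
```

```bash
cat > to.py <<'E'
# usage: to.py sx sy z(mm, station frame) yawdeg_station(of tool x)  -> slide/roll from current pose
from h import *
from fit import W
import sys
a=list(map(float,sys.argv[1:5])); v=np.load("st.npy")
o=observe(); R=o["tool_rot"]; p=o["position"]
if len(sys.argv)>5: t=np.array(a[:3])/1e3; yaw=np.radians(a[3])
else: t=W(v,np.array([a[:3]])/1e3)[0]; yaw=np.radians(a[3])+v[2]
R0=np.array([R[:2,0]]); cur=np.arctan2(R[1,0],R[0,0])
x=np.array([np.cos(cur),np.sin(cur),0]);z=np.array([0,0,-1.]);y=np.cross(z,x)
d=t-p
dy=(yaw-cur+np.pi)%(2*np.pi)-np.pi
c,s=np.cos(v[2]),np.sin(v[2]); e=p-[v[0],v[1],0]
print("now station mm",np.round(1e3*np.array([c*e[0]+s*e[1],-s*e[0]+c*e[1],e[2]]),1),"yaw",round(np.degrees(cur-v[2]),2),"F",np.round(o["ft_force"],1),"w",round(o["grip_width"],4),"t",round(o["time_s"],2),"q",np.round(o["q"],0))
print("target",t.round(4),"slide",np.round([d@x,d@y,d@z],4),"roll",round(-dy,4),"dist",np.linalg.norm(d).round(3))
E
python3 to.py -110 60 330 90; python3 - <<'E'
from h import *; import pickle
pt=pickle.load(open("top.pkl","rb"))
for uv in((490,245),(420,145),(405,110),(500,130)): print(uv,atz(pt,uv,.1),atz(pt,uv,.25))
E
```

```text
now station mm [-597.1 -386.5  231.3] yaw 7.04 F [1.3 0.3 0.5] w 0.0853 t 1.05 q [-84.  22.  74.  -0.  84. -12.]
target [0.5633 0.0105 0.33  ] slide [ 0.5382 -0.3834 -0.0987] roll -1.448 dist 0.668
(490, 245) [ 0.24820423 -0.46986264  0.1       ] [ 0.24320225 -0.41394107  0.25      ]
(420, 145) [ 0.64358652 -0.41762113  0.1       ] [ 0.59947347 -0.36686727  0.25      ]
(405, 110) [ 0.78056612 -0.42775573  0.1       ] [ 0.7229031  -0.37599936  0.25      ]
(500, 130) [ 0.58379044 -0.69123941  0.1       ] [ 0.5455924  -0.61341933  0.25      ]
```

```bash
python3 -m crank '{"slide":[[0,0,-0.04],[0,0,-0.08],[0,0,-0.12],[0.03,-0.02,-0.12],[0.06,-0.045,-0.12],[0.095,-0.07,-0.12],[0.13,-0.095,-0.12],[0.165,-0.12,-0.12]],"roll":[0,-0.05,-0.12,-0.22,-0.32,-0.42,-0.52,-0.62],"grip":[0.0854,0.0854,0.0854,0.0854,0.0854,0.0854,0.0854,0.0854]}'; python3 to.py -110 60 330 90
```

```text
time_s: 1.85
position: [0.2921, -0.3551, 0.3514]
tool_rot: [[0.588, 0.809, 0.0], [0.809, -0.588, -0.0], [-0.0, 0.0, -1.0]]
ft_force: [1.0, -0.5, -0.4]
grip_width: 0.0856
now station mm [-447.2 -245.8  351.4] yaw 42.77 F [ 1.  -0.5 -0.4] w 0.0856 t 1.85 q [-65.   9.  73.   0.  98. -29.]
target [0.5633 0.0105 0.33  ] slide [0.4552 0.0045 0.0214] roll -0.8243 dist 0.456
```

```bash
python3 -m crank '{"slide":[[0.045,0,0],[0.09,0,0],[0.14,0,0],[0.19,0,0.005],[0.24,0,0.01],[0.29,0,0.01],[0.34,0.003,0.015],[0.39,0.004,0.02]],"roll":[-0.1,-0.2,-0.3,-0.4,-0.5,-0.6,-0.7,-0.8],"grip":[0.0854,0.0854,0.0854,0.0854,0.0854,0.0854,0.0854,0.0854]}'; python3 to.py -110 60 330 90
python3 - <<'E'
from h import *; import pickle
p=get_image("wrist"); pickle.dump(p,open("w1.pkl","wb")); cv2.imwrite("pics/w1.png",p["frame"][:,:,::-1])
p=get_image("scene"); pickle.dump(p,open("s1.pkl","wb")); cv2.imwrite("pics/s1.png",p["frame"][:,:,::-1])
E
```

```text
time_s: 2.65
position: [0.5254, -0.0432, 0.3315]
tool_rot: [[-0.171, 0.985, 0.001], [0.985, 0.171, -0.0], [-0.0, 0.001, -1.0]]
ft_force: [0.4, -1.4, -0.7]
grip_width: 0.0856
now station mm [-157.6   14.7  331.5] yaw 88.64 F [ 0.4 -1.4 -0.7] w 0.0856 t 2.65 q [-18.  16.  66.  -0.  97. -27.]
target [0.5633 0.0105 0.33  ] slide [0.0465 0.0465 0.0015] roll -0.0237 dist 0.066
```

View pics/w1.png

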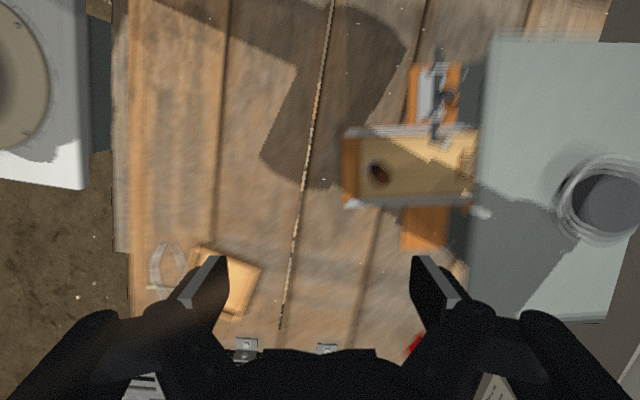

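View pics/s1.png

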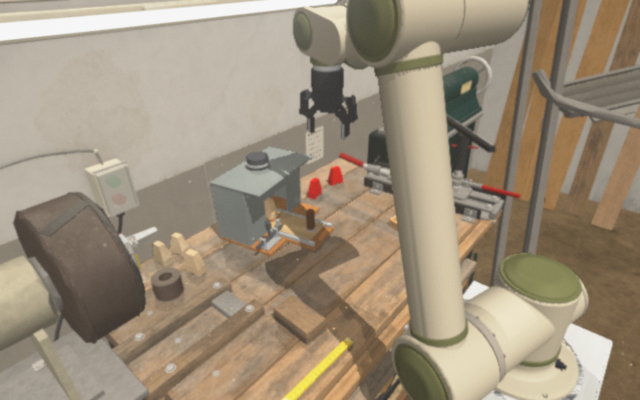

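```bash
python3 -m crank '{"slide":[[0.02,0.02,0],[0.045,0.045,0],[0.045,0.045,0],[0.045,0.045,0],[0.045,0.045,0],[0.045,0.045,0],[0.045,0.045,0],[0.045,0.045,0]],"roll":[-0.01,-0.02,-0.024,-0.024,-0.024,-0.024,-0.024,-0.024],"grip":[0.0854,0.0854,0.0854,0.0854,0.0854,0.0854,0.0854,0.0854]}'; python3 to.py -110 60 330 90
python3 - <<'E'
from h import *; import pickle
p=get_image("wrist"); pickle.dump(p,open("w2.pkl","wb")); cv2.imwrite("pics/w2.png",p["frame"][:,:,::-1])
x,y,w,h=300,0,340,300
cv2.imwrite("pics/w2c.png",cv2.resize(p["frame"][y:y+h,x:x+w,::-1],None,fx=2,fy=2,interpolation=cv2.INTER_CUBIC))
from fit import W
v=np.load("st.npy")
P=dict(knobtop=(0,95,88),knobbot=(0,95,62),grip=(-80,0,92),browR=(-15,-142,190),browL=(-15,142,190),t1=(-127,60,12),t2=(-127,-60,12),bR=(-30,-140,12),bL=(-30,140,12))
for k,q in P.items(): print(k,proj(p,W(v,np.array([q])/1e3)).round(1), 2*(proj(p,W(v,np.array([q])/1e3))-[300,0]).round(1))
E
```

```text
time_s: 3.55
position: [0.5611, 0.0063, 0.3316]
tool_rot: [[-0.19, 0.982, 0.0], [0.982, 0.19, -0.0], [-0.0, 0.0, -1.0]]
ft_force: [0.5, -0.3, -0.7]
grip_width: 0.0856
now station mm [-113.    56.3  331.6] yaw 89.73 F [ 0.5 -0.3 -0.7] w 0.0856 t 3.55 q [-11.  20.  60.  -0.  99. -22.]
target [0.5633 0.0105 0.33  ] slide [0.0038 0.0029 0.0016] roll -0.0047 dist 0.005
knobtop [[410.3 139.2]] [[220.6 278.4]]
knobbot [[404.7 137.3]] [[209.4 274.6]]
grip [[344.2 213.8]] [[ 88.4 427.6]]
browR [[405.2 358.6]] [[210.4 717.2]]
browL [[430.4  95.7]] [[260.8 191.4]]
t1 [[309.2 158.5]] [[ 18.4 317. ]]
t2 [[310.2 233.2]] [[ 20.4 466.4]]
bR [[368.5 277. ]] [[137. 554.]]
bL [[376.5 102.3]] [[153.  204.6]]
```

View pics/w2c.png

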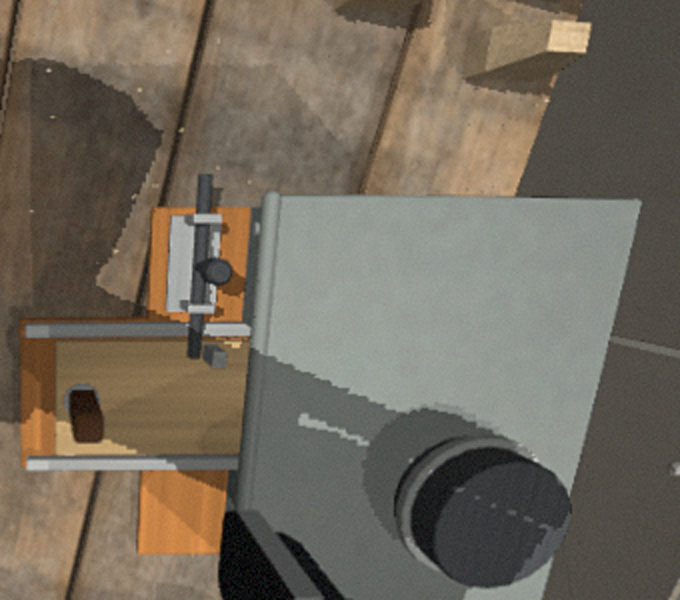

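```bash
python3 - <<'E'
from fit import *
pw=pickle.load(open("w2.pkl","rb"))
U=np.array([(21,320),(22,468),(152,208),(139,554)])/2+[300,0]-.25
P=np.array([(-127,60,12),(-127,-60,12),(-30,140,12),(-30,-140,12)])/1e3
kn=np.array([217,272])/2+[300,0]-.25
def g(v): return np.r_[f(v)*.5,(proj(pw,W(v,P))-U).ravel(),proj(pw,W(v,np.array([[0,.095+v[3],.088]])))[0]-kn]
r=least_squares(g,np.r_[np.load("st.npy"),0.002],loss='soft_l1')
print(r.x,g(r.x).reshape(-1,2).round(1)[-5:]); np.save("st.npy",r.x[:3])
E
python3 to.py -66 60 58 90;python3 to.py -85 60 58 90
```

```text
[ 0.68303956 -0.02734092  0.2049314   0.0045611 ] [[-1.4 -0.2]
 [-0.1  0.4]
 [-0.  -0.9]
 [ 0.   0.6]
 [ 1.7  0.1]]
now station mm [-112.5   57.9  331.6] yaw 89.23 F [-0.8 -0.5 -0.7] w 0.0854 t 3.6 q [-11.  20.  60.  -0.  99. -22.]
target [0.6062 0.018  0.058 ] slide [0.0028 0.0465 0.2736] roll -0.0135 dist 0.278
now station mm [-112.5   57.9  331.6] yaw 89.23 F [-0.8 -0.5 -0.7] w 0.0854 t 3.6 q [-11.  20.  60.  -0.  99. -22.]
target [0.5876 0.0141 0.058 ] slide [0.0025 0.0275 0.2736] roll -0.0135 dist 0.275
```

```bash
python3 -m crank '{"slide":[[0.003,0.005,0.03],[0.003,0.01,0.07],[0.003,0.012,0.11],[0.003,0.012,0.15],[0.003,0.012,0.19],[0.003,0.012,0.225],[0.003,0.012,0.255],[0.003,0.012,0.27]],"roll":[-0.0135,-0.0135,-0.0135,-0.0135,-0.0135,-0.0135,-0.0135,-0.0135],"grip":[0.0854,0.0854,0.0854,0.0854,0.0854,0.0854,0.0854,0.0854]}'; python3 to.py -66 60 58 90
python3 - <<'E'
from h import *; import pickle
p=get_image("wrist"); pickle.dump(p,open("w3.pkl","wb")); cv2.imwrite("pics/w3.png",p["frame"][:,:,::-1])
p=get_image("scene"); pickle.dump(p,open("s3.pkl","wb")); cv2.imwrite("pics/s3.png",cv2.resize(p["frame"][60:270,180:400,::-1],None,fx=2.8,fy=2.8,interpolation=cv2.INTER_CUBIC))
E
```

```text
time_s: 4.4
position: [0.5713, 0.012, 0.0588]
tool_rot: [[-0.204, 0.979, -0.004], [0.979, 0.204, 0.001], [0.001, -0.004, -1.0]]
ft_force: [-0.1, 0.0, 0.0]
grip_width: 0.0855
now station mm [-101.4   61.3   58.8] yaw 90.02 F [-0.1  0.   0. ] w 0.0855 t 4.4 q [-11.  34.  84.  -0.  62. -22.]
target [0.6062 0.018  0.058 ] slide [-0.0013  0.0354  0.0008] roll 0.0003 dist 0.035
```

View pics/w3.png

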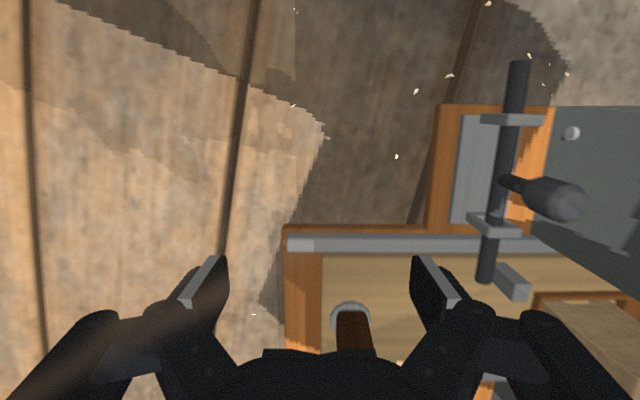

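View pics/s3.png

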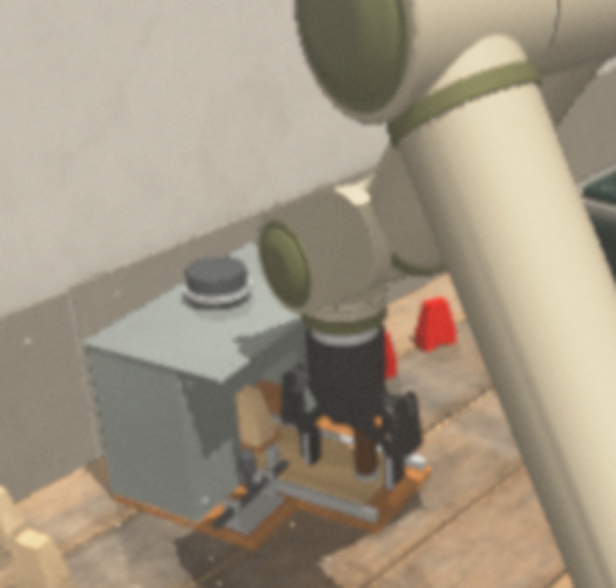

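```bash
python3 - <<'E'
from h import *; import pickle
p=pickle.load(open("w3.pkl","rb")); v=np.load("st.npy"); c,s=np.cos(v[2]),np.sin(v[2])
for n,uv,z in(("knob",(566,203),.088),("knobR",(585,203),.088),("tongue1",(284,226),.012),("base1",(437,104),.012)):
    e=atz(p,uv,z)-[v[0],v[1],0]; print(n,(1e3*np.array([c*e[0]+s*e[1],-s*e[0]+c*e[1]])).round(1))
for s_ in silhouettes("catch_knob",get_image("wrist"))[:2]: print(s_["confidence"],s_["box"])
E
```

```text
knob [ -5.1 101.4]
knobR [  2.8 101.4]
tongue1 [-124.2   62.7]
base1 [-32.3 139. ]
0.56 [531.0, 171.9, 115.7, 227.1]
```

```bash
python3 -m crank '{"slide":[[0,0.008,0],[0,0.016,0],[0,0.024,0],[0,0.03,0],[0,0.034,0],[0,0.038,0],[0,0.038,0],[0,0.038,0]],"roll":[0,0,0,0,0,0,0,0],"grip":[0.0854,0.0854,0.0854,0.0854,0.0854,0.0854,0.0854,0.0854]}'; python3 to.py -62 75 58 90
python3 - <<'E'
from h import *; import pickle
p=get_image("wrist"); pickle.dump(p,open("w4.pkl","wb")); cv2.imwrite("pics/w4.png",p["frame"][:,:,::-1])
E
```

```text
time_s: 5.4
position: [0.6095, 0.0197, 0.0614]
tool_rot: [[-0.204, 0.979, -0.0], [0.979, 0.204, 0.0], [0.0, -0.0, -1.0]]
ft_force: [0.9, -0.7, -0.0]
grip_width: 0.0852
now station mm [-62.4  61.1  61.4] yaw 90.03 F [ 0.9 -0.7 -0. ] w 0.0852 t 5.4 q [ -9.  37.  78.  -0.  65. -21.]
target [0.6071 0.0335 0.058 ] slide [0.0139 0.0004 0.0034] roll 0.0006 dist 0.014
```

View pics/w4.png

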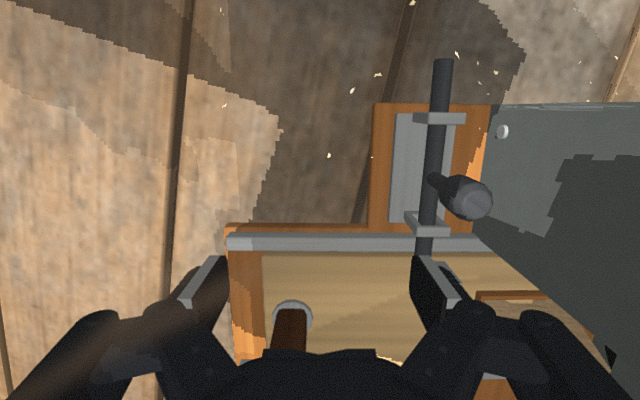

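```bash
python3 -m crank '{"slide":[[0.004,0.001,0.001],[0.01,0.001,0.002],[0.016,0.001,0.002],[0.022,0.001,0.002],[0.027,0.001,0.002],[0.032,0.001,0.002],[0.037,0.001,0.002],[0.037,0.001,0.002]],"roll":[0,0,0,0,0,0,0,0],"grip":[0.0854,0.0854,0.0854,0.0854,0.0854,0.0854,0.0854,0.0854]}'; python3 to.py -62 105 58 90
python3 - <<'E'
from h import *; import pickle
p=get_image("wrist"); pickle.dump(p,open("w5.pkl","wb")); cv2.imwrite("pics/w5.png",p["frame"][:,:,::-1])
E
```

```text
time_s: 6.25
position: [0.603, 0.0568, 0.0595]
tool_rot: [[-0.205, 0.979, -0.0], [0.979, 0.205, 0.0], [0.0, 0.0, -1.0]]
ft_force: [0.5, -1.0, 0.4]
grip_width: 0.0857
now station mm [-61.3  98.7  59.5] yaw 90.07 F [ 0.5 -1.   0.4] w 0.0857 t 6.25 q [ -6.  37.  79.   0.  65. -18.]
target [0.601  0.0628 0.058 ] slide [ 0.0063 -0.0007  0.0015] roll 0.0012 dist 0.007
```

View pics/w5.png

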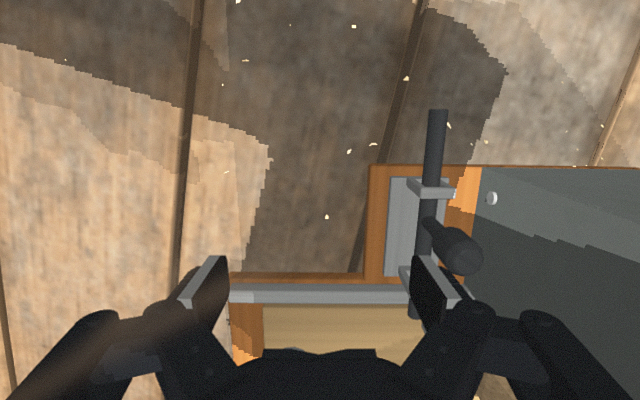

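```bash
python3 -m crank '{"slide":[[0.003,0,0.001],[0.006,0,0.001],[0.008,0,0.001],[0.01,0,0.001],[0.011,0,0.001],[0.012,0,0.001],[0.012,0,0.001],[0.012,0,0.001]],"roll":[0,0,0,0,0,0,0,0],"grip":[0.0854,0.0854,0.0854,0.0854,0.0854,0.0854,0.0854,0.0854]}'; python3 to.py -62 105 58 90
python3 - <<'E'
from h import *; import pickle
p=get_image("wrist"); pickle.dump(p,open("w6.pkl","wb")); cv2.imwrite("pics/w6.png",p["frame"][:,:,::-1])
E
```

```text
time_s: 7.1
position: [0.6002, 0.0678, 0.0584]
tool_rot: [[-0.204, 0.979, -0.001], [0.979, 0.204, -0.0], [0.0, -0.001, -1.0]]
ft_force: [-2.8, -2.1, 2.3]
grip_width: 0.0855
now station mm [-61.7 110.   58.4] yaw 90.03 F [-2.8 -2.1  2.3] w 0.0855 t 7.1 q [ -5.  37.  79.  -0.  64. -17.]
target [0.601  0.0628 0.058 ] slide [-0.005  -0.0003  0.0004] roll 0.0006 dist 0.005
```

View pics/w6.png

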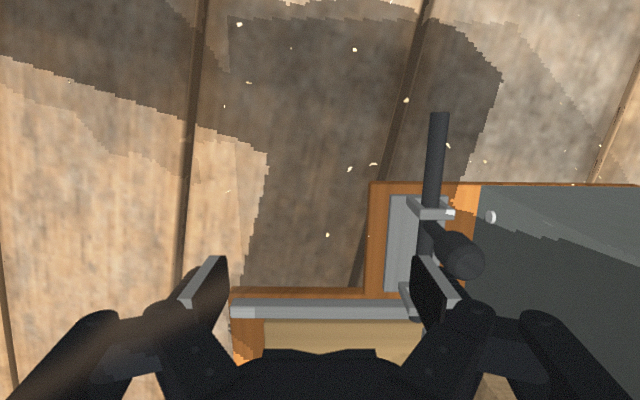

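```bash
python3 -m crank '{"slide":[[0.002,0,0],[0.004,0,0],[0.005,0,0],[0.006,0,0],[0.007,0,0],[0.007,0,0],[0.007,0,0],[0.007,0,0]],"roll":[0,0,0,0,0,0,0,0],"grip":[0.0854,0.0854,0.0854,0.0854,0.0854,0.0854,0.0854,0.0854]}'; python3 to.py -62 105 58 90
python3 - <<'E'
from h import *; import pickle
p=get_image("wrist"); pickle.dump(p,open("w7.pkl","wb")); cv2.imwrite("pics/w7.png",p["frame"][:,:,::-1])
E
```

```text
time_s: 7.95
position: [0.5972, 0.0741, 0.0579]
tool_rot: [[-0.204, 0.979, -0.005], [0.979, 0.204, -0.001], [0.0, -0.005, -1.0]]
ft_force: [-9.7, -7.4, 2.6]
grip_width: 0.0857
now station mm [-63.4 116.7  57.9] yaw 90.01 F [-9.7 -7.4  2.6] w 0.0857 t 7.95 q [ -4.  37.  79.  -0.  64. -16.]
target [0.601  0.0628 0.058 ] slide [-0.0117  0.0014 -0.0001] roll 0.0003 dist 0.012
```

View pics/w7.png

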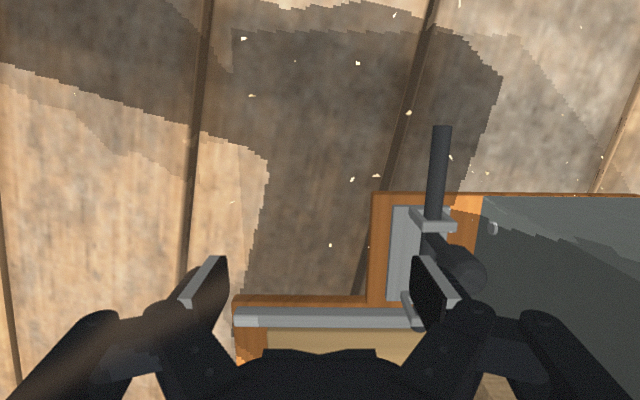

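```bash
python3 -m crank '{"slide":[[-0.008,0,0],[-0.016,0,0],[-0.024,0,0],[-0.03,-0.005,0],[-0.03,-0.02,0],[-0.03,-0.04,0],[-0.03,-0.04,0],[-0.03,-0.04,0]],"roll":[0,0,0,0,0,0,0,0],"grip":[0.0854,0.0854,0.0854,0.0854,0.0854,0.0854,0.0854,0.0854]}'; python3 to.py -62 105 58 90
python3 - <<'E'
from h import *; import pickle
p=get_image("wrist"); pickle.dump(p,open("w8.pkl","wb")); cv2.imwrite("pics/w8.png",p["frame"][:,:,::-1])
E
```

```text
time_s: 8.8
position: [0.5669, 0.0374, 0.0587]
tool_rot: [[-0.204, 0.979, 0.001], [0.979, 0.204, 0.0], [-0.0, 0.001, -1.0]]
ft_force: [0.2, -0.6, 0.4]
grip_width: 0.0856
now station mm [-100.6   87.    58.7] yaw 90.02 F [ 0.2 -0.6  0.4] w 0.0856 t 8.8 q [ -8.  34.  85.   0.  61. -20.]
target [0.601  0.0628 0.058 ] slide [0.018  0.0386 0.0007] roll 0.0004 dist 0.043
```

View pics/w8.png

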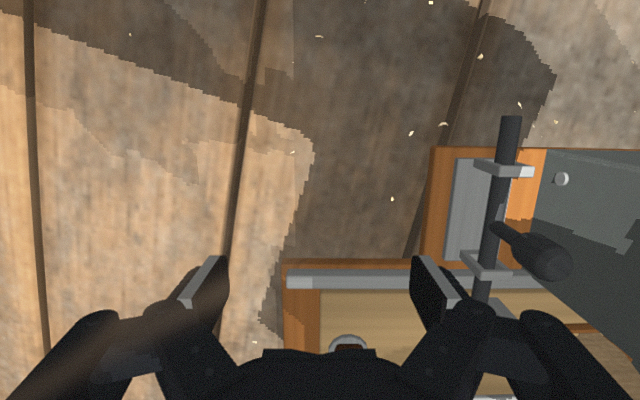

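The retreat dragged the catch back. With the jaws open, the fingertips sit 12 mm behind the TCP, so only the tapered tips touched the knob's front side. I'll redo it 14 mm lower and a little deeper, then retreat straight out.

```bash
python3 -m crank '{"slide":[[-0.01,0,0.003],[-0.02,0,0.006],[-0.028,0,0.009],[-0.028,0,0.012],[-0.028,0.01,0.014],[-0.028,0.02,0.014],[-0.028,0.03,0.014],[-0.028,0.036,0.014]],"roll":[0,0,0,0,0,0,0,0],"grip":[0.0854,0.0854,0.0854,0.0854,0.0854,0.0854,0.0854,0.0854]}'; python3 to.py -60 75 44 90
python3 - <<'E'
from h import *; import pickle
p=get_image("wrist"); pickle.dump(p,open("w9.pkl","wb")); cv2.imwrite("pics/w9.png",p["frame"][:,:,::-1])
E
python3 to.py -60 75 44 90
```

```text
time_s: 9.65
position: [0.6085, 0.0178, 0.0445]
tool_rot: [[-0.205, 0.979, 0.001], [0.979, 0.205, -0.0], [-0.0, 0.001, -1.0]]
ft_force: [0.0, 0.2, -0.2]
grip_width: 0.0852
now station mm [-63.8  59.3  44.5] yaw 90.07 F [ 0.   0.2 -0.2] w 0.0852 t 9.65 q [ -9.  38.  79.   0.  63. -21.]
target [0.609  0.0339 0.044 ] slide [0.0157 0.0039 0.0005] roll 0.0013 dist 0.016
now station mm [-63.5  59.2  44.5] yaw 90.08 F [ 0.4  0.1 -0. ] w 0.0857 t 9.7 q [ -9.  38.  79.   0.  63. -21.]
target [0.609  0.0339 0.044 ] slide [0.0158 0.0035 0.0005] roll 0.0013 dist 0.016
```

View pics/w9.png

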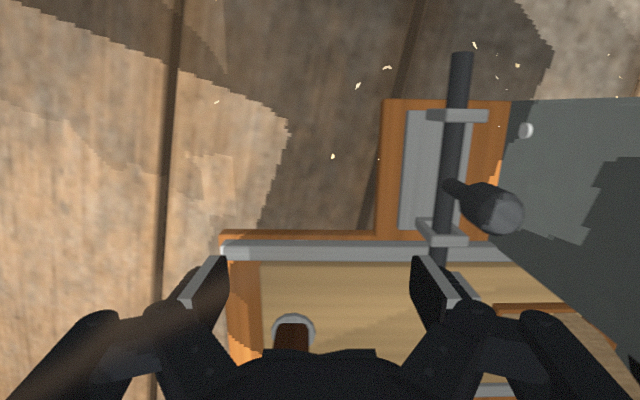

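```bash
python3 -m crank '{"slide":[[0,0.001,0],[0,0.002,0],[0,0.003,0],[0,0.004,0],[0,0.005,0],[0,0.005,0],[0,0.005,0],[0,0.005,0]],"roll":[0,0,0,0,0,0,0,0],"grip":[0.0854,0.0854,0.0854,0.0854,0.0854,0.0854,0.0854,0.0854]}'; python3 to.py -58 75 44 90; python3 -m crank '{"slide":[[0.005,0,0],[0.01,0,0],[0.015,0,0],[0.02,0,0],[0.025,0,0],[0.03,0,0],[0.03,0,0],[0.03,0,0]],"roll":[0,0,0,0,0,0,0,0],"grip":[0.0854,0.0854,0.0854,0.0854,0.0854,0.0854,0.0854,0.0854]}'; python3 to.py -58 75 44 90
python3 - <<'E'
from h import *; import pickle
p=get_image("wrist"); pickle.dump(p,open("w10.pkl","wb")); cv2.imwrite("pics/w10.png",p["frame"][:,:,::-1])
E
```

```text
time_s: 10.5
position: [0.612, 0.0182, 0.0444]
tool_rot: [[-0.204, 0.979, -0.0], [0.979, 0.204, 0.0], [0.0, -0.0, -1.0]]
ft_force: [0.6, -0.9, -0.2]
grip_width: 0.0855
now station mm [-60.3  59.   44.4] yaw 90.03 F [ 0.6 -0.9 -0.2] w 0.0855 t 10.5 q [ -9.  38.  78.   0.  63. -21.]
target [0.611  0.0343 0.044 ] slide [0.016  0.0023 0.0004] roll 0.0005 dist 0.016
time_s: 11.3
position: [0.6059, 0.0477, 0.0444]
tool_rot: [[-0.204, 0.979, -0.0], [0.979, 0.204, 0.0], [0.0, -0.0, -1.0]]
ft_force: [0.3, -0.1, 0.4]
grip_width: 0.0854
now station mm [-60.3  89.2  44.4] yaw 90.05 F [ 0.3 -0.1  0.4] w 0.0854 t 11.3 q [ -7.  38.  79.   0.  63. -18.]
target [0.611  0.0343 0.044 ] slide [-0.0142  0.0023  0.0004] roll 0.0009 dist 0.014
```

View pics/w10.png

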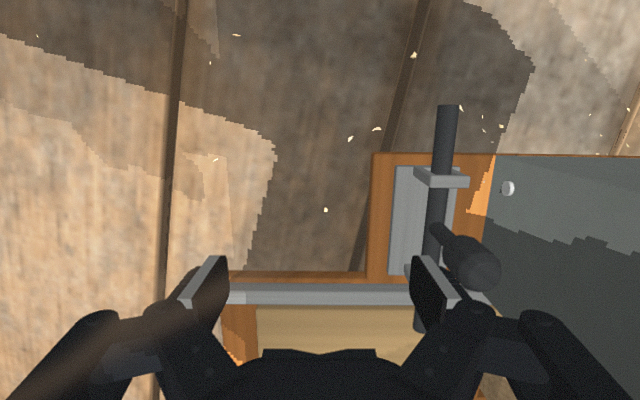

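```bash
python3 -m crank '{"slide":[[0.004,0,0],[0.008,0,0],[0.011,0,0],[0.014,0,0],[0.016,0,0],[0.017,0,0],[0.017,0,0],[0.017,0,0]],"roll":[0,0,0,0,0,0,0,0],"grip":[0.0854,0.0854,0.0854,0.0854,0.0854,0.0854,0.0854,0.0854]}'; python3 to.py -58 75 44 90
python3 - <<'E'
from h import *; import pickle
p=get_image("wrist"); pickle.dump(p,open("w11.pkl","wb")); cv2.imwrite("pics/w11.png",p["frame"][:,:,::-1])
E
```

```text
time_s: 12.15
position: [0.6023, 0.0643, 0.0444]
tool_rot: [[-0.204, 0.979, -0.0], [0.979, 0.204, 0.0], [0.0, -0.0, -1.0]]
ft_force: [-0.2, 0.4, -0.5]
grip_width: 0.0856
now station mm [-60.4 106.2  44.4] yaw 90.04 F [-0.2  0.4 -0.5] w 0.0856 t 12.15 q [ -5.  38.  79.   0.  63. -17.]
target [0.611  0.0343 0.044 ] slide [-0.0312  0.0023  0.0004] roll 0.0007 dist 0.031
```

View pics/w11.png

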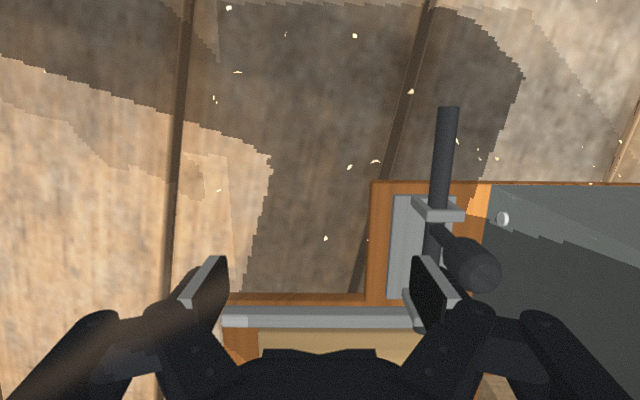

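```bash
python3 -m crank '{"slide":[[0.001,0,0],[0.002,0,0],[0.003,0,0],[0.004,0,0],[0.005,0,0],[0.005,0,0],[0.005,0,0],[0.005,0,0]],"roll":[0,0,0,0,0,0,0,0],"grip":[0.0854,0.0854,0.0854,0.0854,0.0854,0.0854,0.0854,0.0854]}'; python3 to.py -58 75 44 90
```

```text
time_s: 13.0
position: [0.6021, 0.0664, 0.0444]
tool_rot: [[-0.202, 0.979, 0.001], [0.979, 0.202, -0.004], [-0.004, 0.0, -1.0]]
ft_force: [2.2, -14.2, -1.9]
grip_width: 0.0851
now station mm [-60.2 108.3  44.4] yaw 89.89 F [  2.2 -14.2  -1.9] w 0.0851 t 13.0 q [ -5.  38.  79.  -0.  63. -16.]
target [0.611  0.0343 0.044 ] slide [-0.0333  0.0022  0.0004] roll -0.0019 dist 0.033
```

```bash
python3 -m crank '{"slide":[[-0.006,0,0],[-0.006,-0.015,0],[-0.006,-0.035,0],[-0.006,-0.055,0],[-0.006,-0.07,-0.01],[-0.02,-0.07,-0.04],[-0.05,-0.07,-0.08],[-0.08,-0.07,-0.11]],"roll":[0,0,0,0,0,-0.05,-0.17,-0.3],"grip":[0.0854,0.0854,0.0854,0.0854,0.0854,0.0854,0.0854,0.0854]}'; python3 to.py -100 0 150 180
python3 - <<'E'
from h import *; import pickle
p=get_image("wrist"); pickle.dump(p,open("w12.pkl","wb")); cv2.imwrite("pics/w12.png",p["frame"][:,:,::-1])
E
```

```text
time_s: 13.8
position: [0.5494, -0.0238, 0.1568]
tool_rot: [[-0.49, 0.872, 0.002], [0.872, 0.49, 0.0], [-0.001, 0.002, -1.0]]
ft_force: [0.6, 0.4, -0.7]
grip_width: 0.0854
now station mm [-130.1   30.6  156.8] yaw 107.59 F [ 0.6  0.4 -0.7] w 0.0854 t 13.8 q [-15.  25.  81.   0.  73. -44.]
target [ 0.5851 -0.0477  0.15  ] slide [-0.0383  0.0194  0.0068] roll -1.2638 dist 0.043
```

View pics/w12.png

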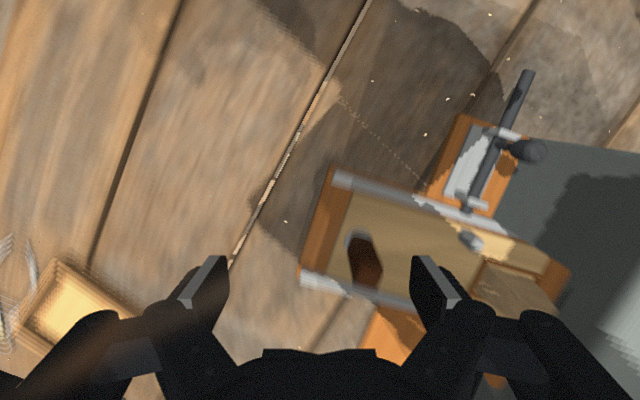

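The bolt is now clearly drawn: it sticks far out and the knob, at about (535,150), sits near the outer eye. Next is the sledge grip.

```bash
python3 -m crank '{"slide":[[-0.005,0.002,0],[-0.01,0.005,0],[-0.016,0.008,0],[-0.022,0.011,0],[-0.028,0.014,0],[-0.033,0.017,0],[-0.038,0.019,0],[-0.038,0.019,0]],"roll":[-0.14,-0.29,-0.43,-0.58,-0.72,-0.87,-1.01,-1.16],"grip":[0.0854,0.0854,0.0854,0.0854,0.0854,0.0854,0.0854,0.0854]}'; python3 to.py -80 0 51 180;python3 -m crank '{"slide":[[0,0,0],[0,0,0],[0,0,0],[0,0,0],[0,0,0],[0,0,0],[0,0,0],[0,0,0]],"roll":[-0.08,-0.08,-0.08,-0.08,-0.08,-0.08,-0.08,-0.08],"grip":[0.0854,0.0854,0.0854,0.0854,0.0854,0.0854,0.0854,0.0854]}';  python3 to.py -80 0 51 180
python3 - <<'E'
from h import *; import pickle
p=get_image("wrist"); pickle.dump(p,open("w13.pkl","wb")); cv2.imwrite("pics/w13.png",p["frame"][:,:,::-1])
from fit import W
v=np.load("st.npy")
P=dict(knobtop=(0,123,88),grip=(-80,0,92),browR=(-15,-142,190),browL=(-15,142,190),t1=(-127,60,12),t2=(-127,-60,12),bR=(-30,-140,12),bL=(-30,140,12))
for k,q in P.items(): print(k,proj(p,W(v,np.array([q])/1e3)).round(1))
E
```

```text
time_s: 14.65
position: [0.5845, -0.0475, 0.1541]
tool_rot: [[-0.995, -0.1, -0.0], [-0.1, 0.995, 0.0], [0.0, 0.0, -1.0]]
ft_force: [-0.4, 0.3, -0.2]
grip_width: 0.0857
now station mm [-100.6    0.3  154.1] yaw -186.01 F [-0.4  0.3 -0.2] w 0.0857 t 14.65 q [ -16.   29.   75.    0.   75. -112.]
target [ 0.6047 -0.0436  0.051 ] slide [-0.0205  0.0019  0.1031] roll -0.1049 dist 0.105
time_s: 15.45
position: [0.5842, -0.0475, 0.1544]
tool_rot: [[-0.985, -0.174, 0.0], [-0.174, 0.985, 0.0], [-0.0, 0.0, -1.0]]
ft_force: [0.6, 0.1, 0.7]
grip_width: 0.0851
now station mm [-100.8    0.3  154.4] yaw -181.74 F [0.6 0.1 0.7] w 0.0851 t 15.45 q [ -16.   29.   76.    0.   75. -116.]
target [ 0.6047 -0.0436  0.051 ] slide [-0.0208  0.0003  0.1034] roll -0.0304 dist 0.106
knobtop [[471.8 328.7]]
grip [[318.  245.8]]
browR [[ 44.4 448.2]]
browL [[603.4 436. ]]
t1 [[381.6 160.5]]
t2 [[251.9 164.5]]
bR [[183.3 260.9]]
bL [[457.3 253.3]]
```

View pics/w13.png

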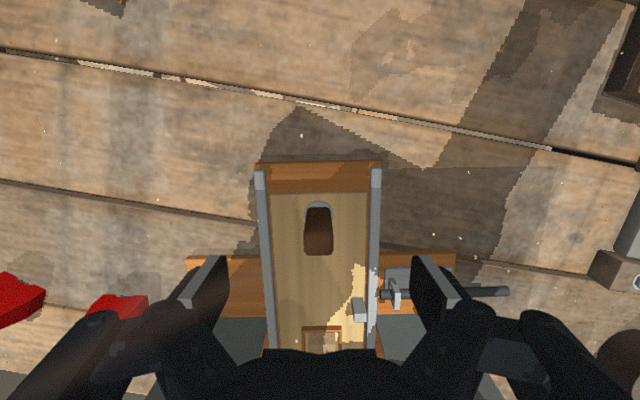

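```bash
python3 -m crank '{"slide":[[-0.005,0,0.01],[-0.012,0,0.03],[-0.0205,0,0.06],[-0.0205,0,0.085],[-0.0205,0,0.1],[-0.0205,0,0.103],[-0.0205,0,0.103],[-0.0205,0,0.103]],"roll":[-0.03,-0.03,-0.03,-0.03,-0.03,-0.03,-0.03,-0.03],"grip":[0.0854,0.0854,0.0854,0.0854,0.0854,0.0854,0.0854,0.0854]}' 30; python3 to.py -80 0 51 180
```

```text
time_s: 16.3
position: [0.605, -0.0441, 0.0522]
tool_rot: [[-0.979, -0.204, 0.002], [-0.204, 0.979, -0.0], [-0.001, -0.001, -1.0]]
ft_force: [0.2, 0.3, -0.6]
grip_width: 0.0854
now station mm [-79.8  -0.5  52.2] yaw -179.99 F [ 0.2  0.3 -0.6] w 0.0854 t 16.3 q [ -15.   37.   79.    0.   64. -117.]
target [ 0.6047 -0.0436  0.051 ] slide [0.0002 0.0005 0.0012] roll 0.0002 dist 0.001
```

```bash
python3 -m crank '{"slide":[[0,0,0],[0,0,0],[0,0,0],[0,0,0],[0,0,0],[0,0,0],[0,0,0],[0,0,0]],"roll":[0,0,0,0,0,0,0,0],"grip":[0.06,0.045,0.03,0.015,0.015,0.015,0.015,0.015]}' 30; python3 to.py -80 0 51 180
```

```text
time_s: 17.1
position: [0.6046, -0.0445, 0.0518]
tool_rot: [[-0.979, -0.203, 0.001], [-0.203, 0.979, -0.001], [-0.0, -0.001, -1.0]]
ft_force: [-0.2, -4.6, 3.9]
grip_width: 0.0215
now station mm [-80.3  -0.8  51.8] yaw -180.03 F [-0.2 -4.6  3.9] w 0.0215 t 17.1 q [ -15.   37.   79.   -0.   64. -117.]
target [ 0.6047 -0.0436  0.051 ] slide [-0.0003  0.0008  0.0008] roll -0.0005 dist 0.001
```

```bash
python3 -m crank '{"slide":[[0.004,0,0],[0.012,0,0],[0.022,0,0],[0.033,0,0],[0.044,0,0],[0.055,0,0],[0.064,0,0],[0.07,0,0]],"roll":[0,0,0,0,0,0,0,0],"grip":[0.015,0.015,0.015,0.015,0.015,0.015,0.015,0.015]}' 30; python3 to.py -220 0 51 180
```

```text
time_s: 17.9
position: [0.5357, -0.0583, 0.0517]
tool_rot: [[-0.979, -0.203, 0.001], [-0.203, 0.979, -0.0], [-0.001, -0.0, -1.0]]
ft_force: [3.3, -1.3, 2.8]
grip_width: 0.0216
now station mm [-150.6   -0.3   51.7] yaw -180.03 F [ 3.3 -1.3  2.8] w 0.0216 t 17.9 q [ -19.   32.   90.    0.   57. -121.]
target [ 0.4676 -0.0721  0.051 ] slide [0.0694 0.0003 0.0007] roll -0.0005 dist 0.069
```

```bash
python3 -m crank '{"slide":[[0.01,0,0],[0.02,0,0],[0.03,0,0],[0.04,0,0],[0.05,0,0],[0.058,0,0],[0.064,0,0],[0.068,0,0]],"roll":[0,0,0,0,0,0,0,0],"grip":[0.015,0.015,0.015,0.015,0.015,0.015,0.015,0.015]}' 30; python3 to.py -220 0 51 180
```

```text
time_s: 18.7
position: [0.4686, -0.0717, 0.0516]
tool_rot: [[-0.979, -0.203, 0.0], [-0.203, 0.979, 0.001], [-0.0, 0.001, -1.0]]
ft_force: [2.4, 0.9, 5.6]
grip_width: 0.0212
now station mm [-2.19e+02  2.00e-01  5.16e+01] yaw -180.02 F [2.4 0.9 5.6] w 0.0212 t 18.7 q [ -23.   27.  101.    0.   52. -125.]
target [ 0.4676 -0.0721  0.051 ] slide [ 0.001  -0.0002  0.0006] roll -0.0003 dist 0.001
```

```bash
python3 -m crank '{"slide":[[0.001,0,0],[0.002,0,0],[0.003,0,0],[0.004,0,0],[0.004,0,0],[0.004,0,0],[0.004,0,0],[0.004,0,0]],"roll":[0,0,0,0,0,0,0,0],"grip":[0.015,0.015,0.015,0.015,0.015,0.015,0.015,0.015]}' 30; python3 to.py -220 0 51 180
python3 - <<'E'
from h import *; import pickle
p=get_image("wrist"); pickle.dump(p,open("w14.pkl","wb")); cv2.imwrite("pics/w14.png",p["frame"][:,:,::-1])
p=get_image("scene"); pickle.dump(p,open("s14.pkl","wb")); cv2.imwrite("pics/s14.png",cv2.resize(p["frame"][60:270,180:400,::-1],None,fx=2.8,fy=2.8,interpolation=cv2.INTER_CUBIC))
E
```

```text
time_s: 19.5
position: [0.4672, -0.0721, 0.0517]
tool_rot: [[-0.979, -0.203, 0.005], [-0.203, 0.979, 0.001], [-0.005, 0.0, -1.0]]
ft_force: [14.1, 7.3, -1.1]
grip_width: 0.0218
now station mm [-2.204e+02  1.000e-01  5.170e+01] yaw -180.04 F [14.1  7.3 -1.1] w 0.0218 t 19.5 q [ -23.   27.  101.    0.   51. -125.]
target [ 0.4676 -0.0721  0.051 ] slide [-0.0004 -0.0001  0.0007] roll -0.0007 dist 0.001
```

View pics/w14.png

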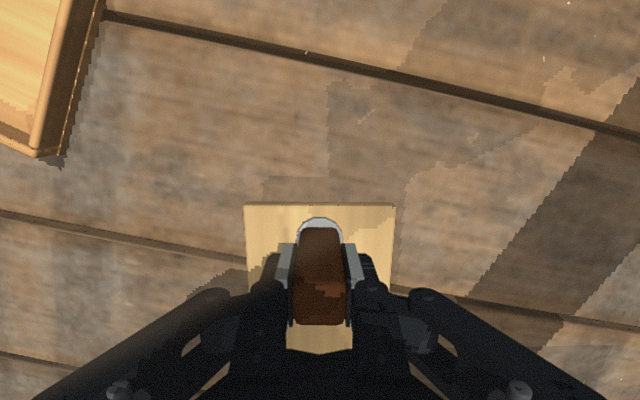

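View pics/s14.png

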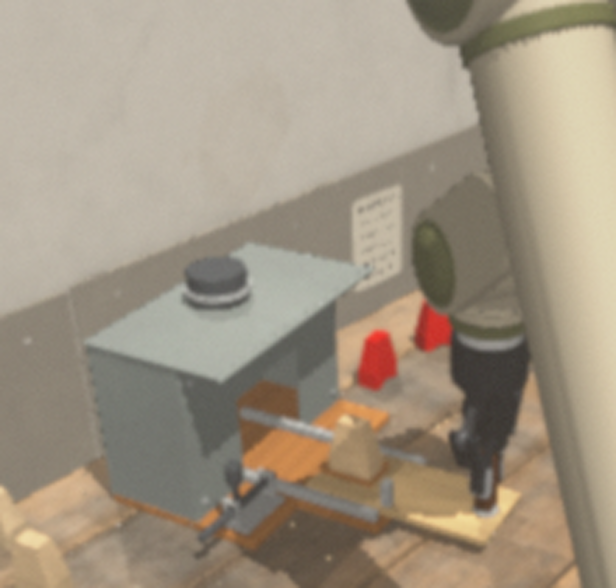

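```bash
python3 -m crank '{"slide":[[-0.0015,0,0],[-0.003,0,0],[-0.003,0,0],[-0.003,0,0],[-0.003,0,0],[-0.003,0,0],[-0.003,0,0],[-0.003,0,0]],"roll":[0,0,0,0,0,0,0,0],"grip":[0.015,0.015,0.015,0.03,0.05,0.07,0.07,0.07]}' 30; python3 to.py -65 0 150 180;  python3 -m crank '{"slide":[[0,0,-0.015],[0,0,-0.04],[0,0,-0.07],[0,0,-0.1],[-0.02,0,-0.11],[-0.045,0,-0.11],[-0.07,0,-0.11],[-0.08,0,-0.11]],"roll":[0,0,0,0,0,0,0,0],"grip":[0.07,0.07,0.07,0.07,0.07,0.07,0.07,0.07]}' 30; python3 to.py -65 0 150 180;
python3 - <<'E'
from h import *; import pickle
p=get_image("wrist"); pickle.dump(p,open("w15.pkl","wb")); cv2.imwrite("pics/w15.png",p["frame"][:,:,::-1])
E
```

```text
time_s: 20.4
position: [0.4682, -0.0722, 0.0513]
tool_rot: [[-0.979, -0.203, -0.0], [-0.203, 0.979, 0.0], [0.0, 0.0, -1.0]]
ft_force: [-0.1, -0.2, -0.3]
grip_width: 0.0698
now station mm [-2.195e+02 -2.000e-01  5.130e+01] yaw -180.01 F [-0.1 -0.2 -0.3] w 0.0698 t 20.4 q [ -23.   27.  101.    0.   52. -125.]
target [ 0.6194 -0.0406  0.15  ] slide [-0.1545  0.0002 -0.0987] roll -0.0002 dist 0.183
time_s: 21.2
position: [0.548, -0.0557, 0.1612]
tool_rot: [[-0.979, -0.204, 0.0], [-0.204, 0.979, 0.0], [-0.0, -0.0, -1.0]]
ft_force: [-1.4, -0.3, -0.2]
grip_width: 0.0699
now station mm [-138.    -0.2  161.2] yaw -179.97 F [-1.4 -0.3 -0.2] w 0.0699 t 21.2 q [ -18.   25.   81.    0.   74. -120.]
target [ 0.6194 -0.0406  0.15  ] slide [-0.073   0.0002  0.0112] roll 0.0005 dist 0.074
```

View pics/w15.png

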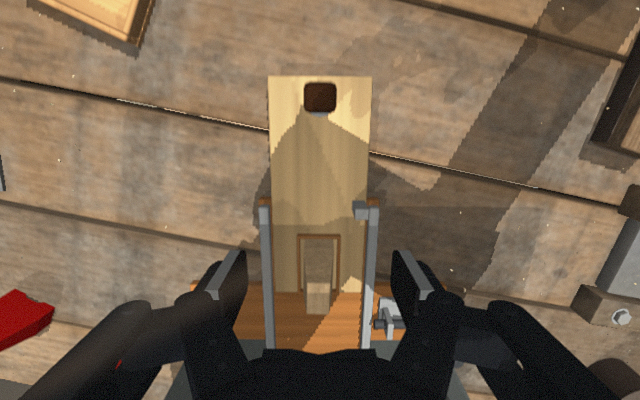

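```bash
python3 - <<'E'
from h import *; import pickle
p=pickle.load(open("w15.pkl","rb")); v=np.load("st.npy"); c,s=np.cos(v[2]),np.sin(v[2])
for n,uv,z in(("t0",(307,282),.088),("t1",(330,282),.088),("b0",(306,314),.088),("b1",(329,314),.088),("fence",(299,236),.032),("fence",(340,236),.032),("f",(268,77),.024),("f",(372,77),.024),("traycorner",(135,45),.024)):
    w=atz(p,uv,z);e=w-[v[0],v[1],0]; print(n,(1e3*np.array([c*e[0]+s*e[1],-s*e[0]+c*e[1]])).round(1),w.round(3))
E
```

```text
t0 [-80.9  -8.6] [ 0.606 -0.052  0.088]
t1 [-80.9   9.5] [ 0.602 -0.034  0.088]
b0 [-51.1  -9.8] [ 0.635 -0.047  0.088]
b1 [-51.1   9. ] [ 0.631 -0.029  0.088]
fence [-96.3 -18.1] [ 0.592 -0.065  0.032]
fence [-96.3  20.7] [ 0.585 -0.027  0.032]
f [-237.6  -42.2] [ 0.459 -0.117  0.024]
f [-237.7   45.5] [ 0.441 -0.031  0.024]
traycorner [-264.  -152.5] [ 0.456 -0.23   0.024]
```

```bash
python3 - <<'E'
from h import *; import pickle
p=pickle.load(open("w15.pkl","rb"))
cv2.imwrite("pics/w15c.png",cv2.resize(p["frame"][220:350,240:400,::-1],None,fx=4.6,fy=4.6,interpolation=cv2.INTER_CUBIC))
E
```

```text
(no output)
```

View pics/w15c.png

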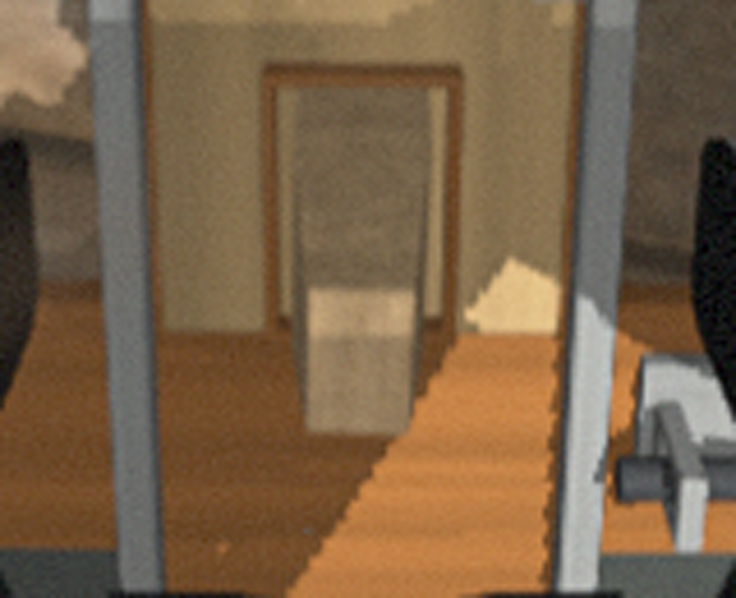

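```bash
python3 - <<'E'
from h import *; import pickle
p=pickle.load(open("s14.pkl","rb"))
cv2.imwrite("pics/s14c.png",cv2.resize(p["frame"][190:260,270:370,::-1],None,fx=8,fy=8,interpolation=cv2.INTER_CUBIC))
from fit import W
v=np.load("st.npy")
for y in(14,-14):
  for x,z in((-90.5,24),(-39.5,24),(-75,88),(-55,88)): print((x,y,z),((proj(p,W(v,np.array([[x,y,z]])/1e3))-[270,190])*8).round(0))
E
```

```text
(-90.5, 14, 24) [[330. 336.]]
(-39.5, 14, 24) [[212. 301.]]
(-75, 14, 88) [[287. 180.]]
(-55, 14, 88) [[240. 167.]]
(-90.5, -14, 24) [[366. 298.]]
(-39.5, -14, 24) [[250. 264.]]
(-75, -14, 88) [[325. 144.]]
(-55, -14, 88) [[278. 131.]]
```

View pics/s14c.png

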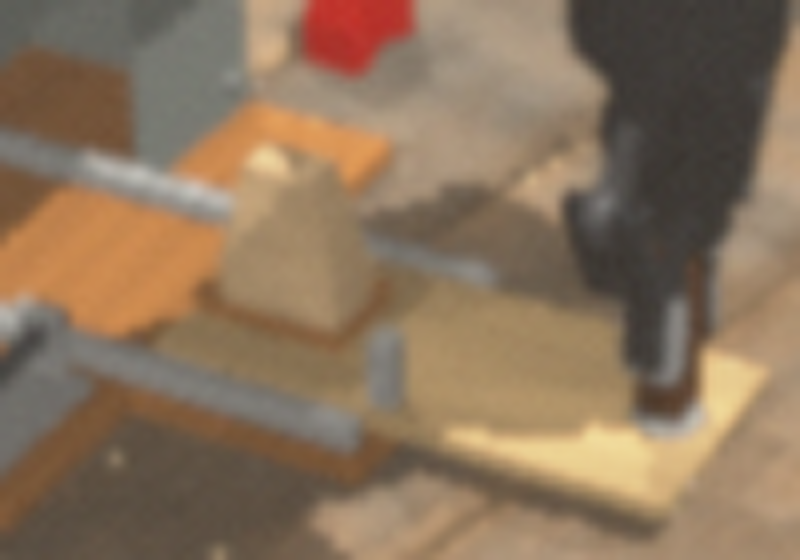

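```bash
python3 -m crank '{"slide":[[-0.015,0,0],[-0.035,0,0],[-0.055,0,0.01],[-0.068,0,0.03],[-0.073,0,0.06],[-0.073,0,0.09],[-0.073,0,0.11],[-0.073,0,0.121]],"roll":[0,0,0,0,0,0,0,0],"grip":[0.07,0.07,0.07,0.07,0.07,0.07,0.07,0.07]}' 25; python3 to.py -65 0 40 180;  python3 -m crank '{"slide":[[0,0,0],[0,0,0],[0,0,0],[0,0,0],[0,0,0],[0,0,0],[0,0,0],[0,0,0]],"roll":[0,0,0,0,0,0,0,0],"grip":[0.06,0.05,0.04,0.032,0.026,0.02,0.015,0.015]}' 25; python3 to.py -65 0 40 180;
python3 - <<'E'
from h import *; import pickle
p=get_image("scene"); pickle.dump(p,open("s16.pkl","wb")); cv2.imwrite("pics/s16.png",cv2.resize(p["frame"][130:270,230:390,::-1],None,fx=4,fy=4,interpolation=cv2.INTER_CUBIC))
E
```

```text
time_s: 22.05
position: [0.6166, -0.0412, 0.0385]
tool_rot: [[-0.979, -0.203, -0.004], [-0.203, 0.979, 0.001], [0.003, 0.002, -1.0]]
ft_force: [0.7, -0.7, -0.2]
grip_width: 0.0703
now station mm [-67.9  -0.   38.5] yaw -180.02 F [ 0.7 -0.7 -0.2] w 0.0703 t 22.05 q [ -15.   39.   77.   -0.   64. -116.]
target [ 0.6194 -0.0406  0.04  ] slide [-0.0029  0.     -0.0015] roll -0.0004 dist 0.003
time_s: 22.85
position: [0.6185, -0.0413, 0.0414]
tool_rot: [[-0.979, -0.203, 0.001], [-0.203, 0.979, -0.0], [-0.001, -0.001, -1.0]]
ft_force: [-1.9, -0.6, 7.3]
grip_width: 0.0265
now station mm [-66.   -0.5  41.4] yaw -180.01 F [-1.9 -0.6  7.3] w 0.0265 t 22.85 q [ -15.   39.   77.   -0.   64. -116.]
target [ 0.6194 -0.0406  0.04  ] slide [-0.001   0.0005  0.0014] roll -0.0002 dist 0.002
```

View pics/s16.png

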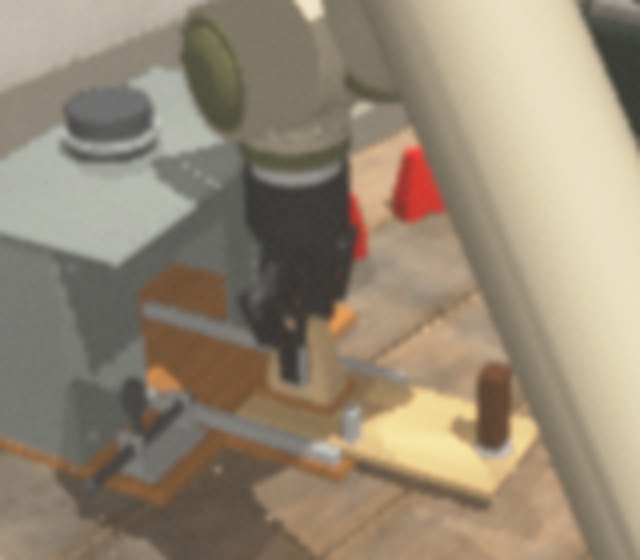

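```bash
python3 -m crank '{"slide":[[0,0,0],[0,0,-0.002],[0,0,-0.006],[0,0,-0.012],[0,0,-0.018],[0,0,-0.024],[0,0,-0.03],[0,0,-0.03]],"roll":[0,0,0,0,0,0,0,0],"grip":[0.015,0.015,0.015,0.015,0.015,0.015,0.015,0.015]}' 40; python3 to.py 383 -281 150 180 w
python3 - <<'E'
from h import *; import pickle
p=get_image("scene"); pickle.dump(p,open("s17.pkl","wb")); cv2.imwrite("pics/s17.png",cv2.resize(p["frame"][130:270,230:390,::-1],None,fx=4,fy=4,interpolation=cv2.INTER_CUBIC))
p=get_image("wrist"); cv2.imwrite("pics/w17.png",p["frame"][:,:,::-1])
E
```

```text
time_s: 23.7
position: [0.6186, -0.0413, 0.0715]
tool_rot: [[-0.979, -0.203, 0.002], [-0.203, 0.979, -0.0], [-0.002, -0.001, -1.0]]
ft_force: [0.5, 0.4, -1.0]
grip_width: 0.0262
now station mm [-66.   -0.5  71.5] yaw -180.01 F [ 0.5  0.4 -1. ] w 0.0262 t 23.7 q [ -15.   37.   75.   -0.   67. -116.]
target [ 0.383 -0.281  0.15 ] slide [ 0.2794 -0.1868 -0.0785] roll 0.2048 dist 0.345
```

View pics/s17.png

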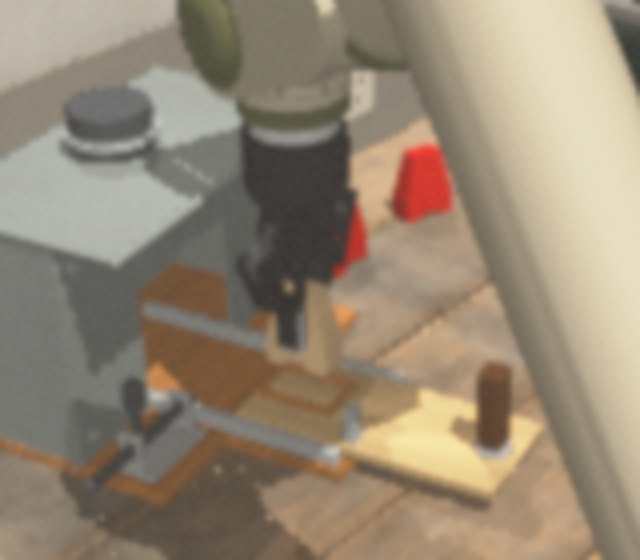

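View pics/w17.png

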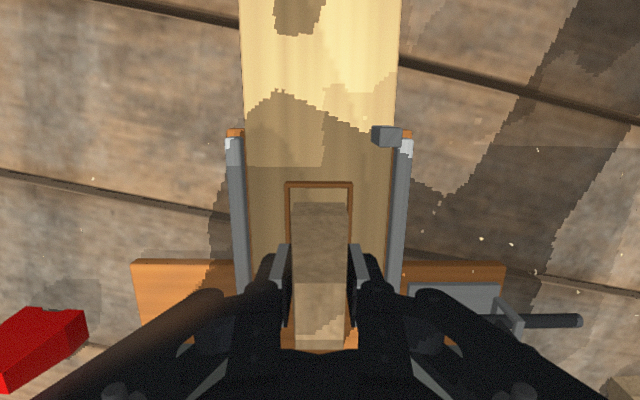

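```bash
python3 -m crank '{"slide":[[0,0,-0.02],[0,-0.005,-0.05],[0.01,-0.02,-0.075],[0.03,-0.04,-0.08],[0.055,-0.06,-0.08],[0.08,-0.08,-0.08],[0.105,-0.095,-0.08],[0.13,-0.11,-0.08]],"roll":[0,0,0,0,0,0,0,0],"grip":[0.015,0.015,0.015,0.015,0.015,0.015,0.015,0.015]}' 40; python3 -m crank '{"slide":[[0.025,-0.013,0],[0.05,-0.026,0],[0.075,-0.04,0],[0.09,-0.05,0],[0.1,-0.055,0],[0.1,-0.055,0],[0.1,-0.055,0],[0.1,-0.055,0]],"roll":[0,0,0,0,0,0,0,0],"grip":[0.015,0.015,0.015,0.015,0.015,0.015,0.015,0.015]}' 40;  python3 to.py 383 -281 150 194 w
python3 - <<'E'
from h import *; import pickle
p=get_image("wrist"); pickle.dump(p,open("w18.pkl","wb"));cv2.imwrite("pics/w18.png",p["frame"][:,:,::-1])
for s in silhouettes("tray",p)[:2]: print(s["confidence"],s["box"])
p=get_image("top"); pickle.dump(p,open("t18.pkl","wb"));cv2.imwrite("pics/t18.png",cv2.resize(p["frame"][150:300,320:480,::-1],None,fx=4,fy=4,interpolation=cv2.INTER_CUBIC))
E
```

```text
time_s: 24.6
position: [0.5121, -0.176, 0.1501]
tool_rot: [[-0.979, -0.203, -0.001], [-0.203, 0.979, 0.0], [0.0, 0.0, -1.0]]
ft_force: [0.2, -1.1, -0.7]
grip_width: 0.0259
time_s: 25.4
position: [0.427, -0.2489, 0.1504]
tool_rot: [[-0.979, -0.204, 0.0], [-0.204, 0.979, 0.0], [-0.0, 0.0, -1.0]]
ft_force: [-0.0, 0.1, -0.0]
grip_width: 0.0259
now station mm [-295.8 -164.8  150.4] yaw -179.96 F [-0.   0.1 -0. ] w 0.0259 t 25.4 q [ -44.   21.   91.    0.   69. -146.]
target [ 0.383 -0.281  0.15 ] slide [ 0.0496 -0.0224  0.0004] roll -0.0387 dist 0.054
0.91 [295.8, 130.5, 165.7, 157.3]
```

View pics/w18.png

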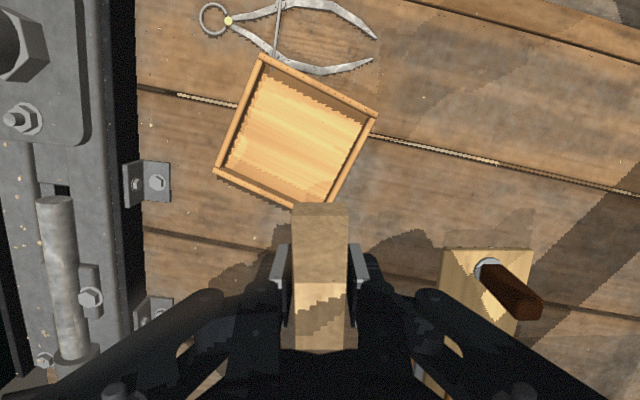

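View pics/t18.png

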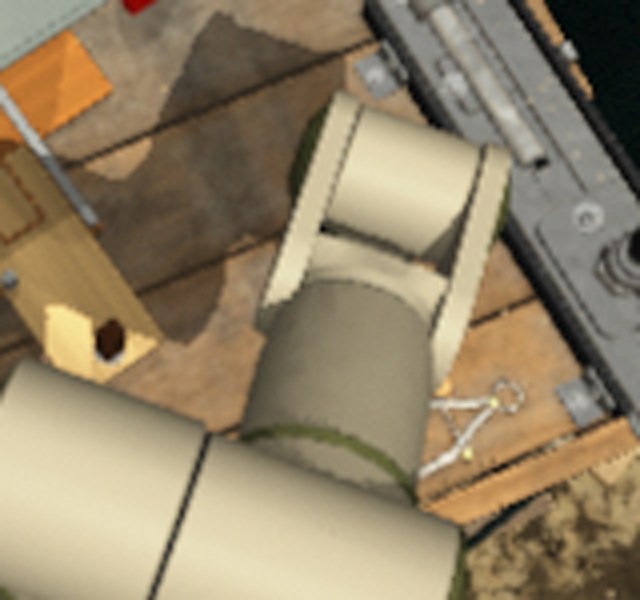

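```bash
python3 - <<'E'
from h import *; import pickle
p=pickle.load(open("w18.pkl","rb"))
c=[atz(p,uv,.024)[:2] for uv in((262,54),(378,115),(213,172))]
print(np.round(c,4),np.linalg.norm(c[1]-c[0]),np.linalg.norm(c[2]-c[0]),"centre",(c[1]+c[2])/2, np.degrees(np.arctan2(*(c[1]-c[0])[::-1])))
E
python3 to.py 383 -281 150 180 w
```

```text
[[ 0.3225 -0.316 ]
 [ 0.3494 -0.2135]
 [ 0.4259 -0.3436]] 0.10589335996413306 0.10697197918160295 centre [ 0.38762071 -0.27855026] 75.31834593873378
now station mm [-295.9 -164.9  150.4] yaw -179.96 F [-0.4  0.4 -0.5] w 0.0259 t 25.55 q [ -44.   21.   91.    0.   69. -146.]
target [ 0.383 -0.281  0.15 ] slide [ 0.0495 -0.0224  0.0004] roll 0.2057 dist 0.054
```

```bash
python3 -m crank '{"slide":[[0.012,-0.005,0],[0.026,-0.012,0],[0.038,-0.018,0.005],[0.046,-0.021,0.02],[0.046,-0.021,0.045],[0.046,-0.021,0.07],[0.046,-0.021,0.09],[0.046,-0.021,0.1]],"roll":[0,0,0,0,0,0,0,0],"grip":[0.015,0.015,0.015,0.015,0.015,0.015,0.015,0.015]}' 40; python3 -m crank '{"slide":[[0,0,0.005],[0,0,0.01],[0,0,0.014],[0,0,0.017],[0,0,0.019],[0,0,0.021],[0,0,0.022],[0,0,0.022]],"roll":[0,0,0,0,0,0,0,0],"grip":[0.015,0.015,0.015,0.015,0.015,0.015,0.015,0.015]}' 40;  python3 to.py 386.5 -279 23.5 191.74 w
python3 - <<'E'
from h import *; import pickle
p=get_image("wrist"); pickle.dump(p,open("w19.pkl","wb"));cv2.imwrite("pics/w19.png",p["frame"][:,:,::-1])
p=get_image("scene"); cv2.imwrite("pics/s19.png",cv2.resize(p["frame"][150:290,300:460,::-1],None,fx=4,fy=4,interpolation=cv2.INTER_CUBIC))
E
```

```text
time_s: 26.35
position: [0.3847, -0.2792, 0.0488]
tool_rot: [[-0.979, -0.203, -0.002], [-0.203, 0.979, 0.002], [0.001, 0.002, -1.0]]
ft_force: [-0.6, 0.4, -0.9]
grip_width: 0.026
time_s: 27.15
position: [0.3857, -0.2794, 0.0284]
tool_rot: [[-0.979, -0.203, -0.0], [-0.203, 0.979, -0.0], [0.0, -0.0, -1.0]]
ft_force: [0.3, -0.6, -0.3]
grip_width: 0.026
now station mm [-342.4 -186.2   28.4] yaw -180.01 F [ 0.3 -0.6 -0.3] w 0.026 t 27.15 q [ -50.   30.  102.   -0.   48. -152.]
target [ 0.3865 -0.279   0.0235] slide [-0.0008  0.0002  0.0049] roll -0.0001 dist 0.005
```

View pics/w19.png

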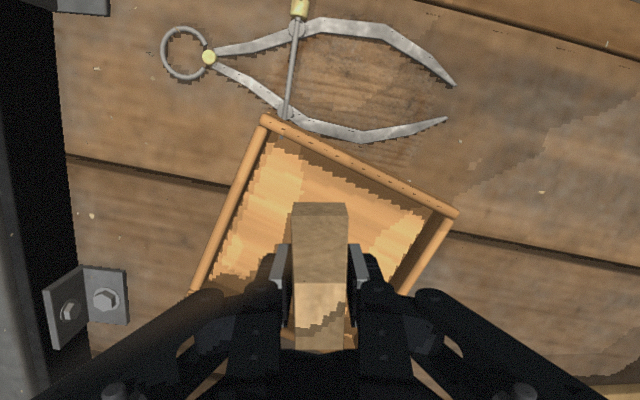

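View pics/s19.png

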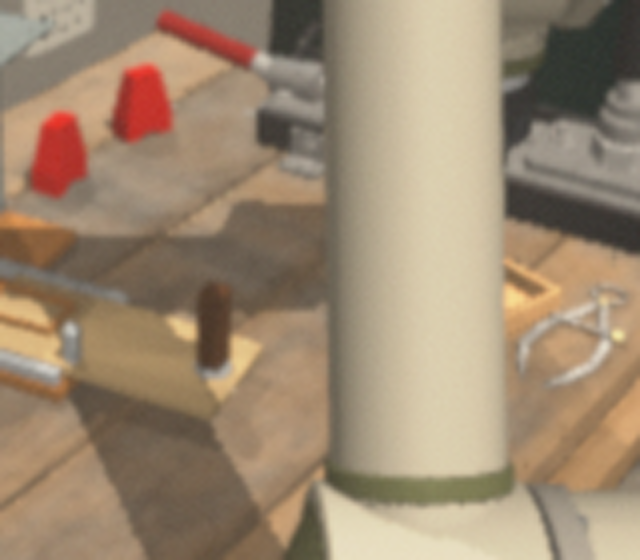

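Centred above the tray, no contact yet. I'll lower it the last 5–6 mm.

```bash
python3 -m crank '{"slide":[[0,0,0.001],[0,0,0.002],[0,0,0.003],[0,0,0.004],[0,0,0.0045],[0,0,0.005],[0,0,0.005],[0,0,0.005]],"roll":[0,0,0,0,0,0,0,0],"grip":[0.015,0.015,0.015,0.015,0.015,0.015,0.015,0.015]}' 40;  python3 to.py 386.5 -279 23.5 191.74 w
```

```text
time_s: 28.05
position: [0.3857, -0.2794, 0.0236]
tool_rot: [[-0.979, -0.203, -0.0], [-0.203, 0.979, -0.0], [0.0, -0.0, -1.0]]
ft_force: [-2.3, 0.4, 2.9]
grip_width: 0.0261
now station mm [-342.4 -186.3   23.6] yaw -180.01 F [-2.3  0.4  2.9] w 0.0261 t 28.05 q [ -50.   30.  102.   -0.   48. -152.]
target [ 0.3865 -0.279   0.0235] slide [-0.0009  0.0002  0.0001] roll -0.0001 dist 0.001
```

```bash
python3 -m crank '{"slide":[[0,0,0],[0,0,0],[0,0,0],[0,0,0],[0,0,0],[0,0,0],[0,0,0],[0,0,0]],"roll":[0,0,0,0,0,0,0,0],"grip":[0.028,0.031,0.035,0.04,0.045,0.05,0.05,0.05]}' 20; python3 to.py 386.5 -279 23.5 191.74 w; python3 -m crank '{"slide":[[0,0,-0.005],[0,0,-0.015],[0,0,-0.03],[0,0,-0.05],[0,0,-0.075],[0,0,-0.1],[0,0,-0.125],[0,0,-0.15]],"roll":[0,0,0,0,0,0,0,0],"grip":[0.05,0.05,0.05,0.05,0.05,0.05,0.05,0.05]}';python3 -m crank '{"slide":[[-0.015,0.01,0],[-0.04,0.03,0],[-0.07,0.05,0],[-0.1,0.07,0],[-0.12,0.08,0],[-0.12,0.08,0],[-0.12,0.08,0],[-0.12,0.08,0]],"roll":[0,0,0,0,0,0,0,0],"grip":[0.05,0.05,0.05,0.05,0.05,0.05,0.05,0.05]}'
python3 - <<'E'
from h import *; import pickle
for n in("wrist","scene","top"):
    p=get_image(n); pickle.dump(p,open(f"{n}20.pkl","wb"));cv2.imwrite(f"pics/{n}20.png",p["frame"][:,:,::-1])
E
```

```text
time_s: 28.85
position: [0.3857, -0.2794, 0.0234]
tool_rot: [[-0.979, -0.203, 0.0], [-0.203, 0.979, -0.0], [-0.0, -0.0, -1.0]]
ft_force: [0.0, -1.0, -0.1]
grip_width: 0.0501
now station mm [-342.4 -186.2   23.4] yaw -180.01 F [ 0.  -1.  -0.1] w 0.0501 t 28.85 q [ -50.   30.  102.    0.   48. -152.]
target [ 0.3865 -0.279   0.0235] slide [-0.0008  0.0002 -0.0001] roll -0.0002 dist 0.001
time_s: 29.65
position: [0.3856, -0.2792, 0.1754]
tool_rot: [[-0.979, -0.203, 0.001], [-0.203, 0.979, -0.001], [-0.0, -0.001, -1.0]]
ft_force: [0.3, -0.6, 0.3]
grip_width: 0.0501
time_s: 30.45
position: [0.4864, -0.1772, 0.1738]
tool_rot: [[-0.979, -0.203, 0.0], [-0.203, 0.979, -0.0], [-0.0, -0.0, -1.0]]
ft_force: [-0.5, -0.3, 0.5]
grip_width: 0.0498
```

View pics/wrist20.png

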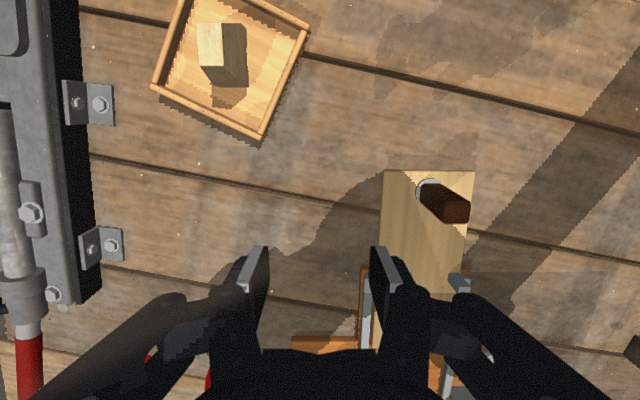

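View pics/scene20.png

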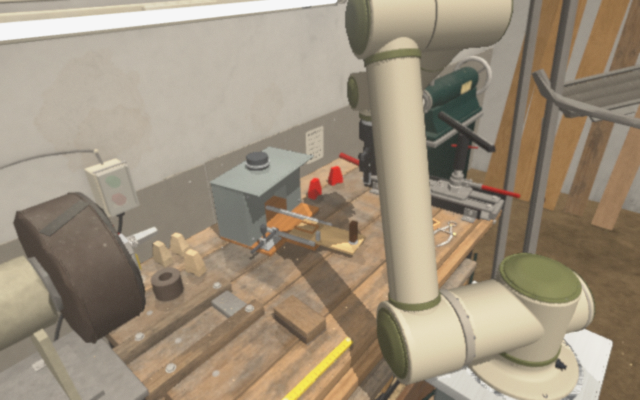

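View pics/top20.png

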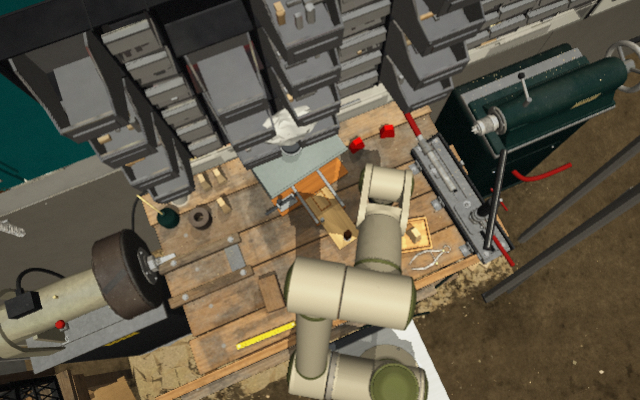

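```bash
python3 - <<'E'
from h import *; import pickle
from fit import W
v=np.load("st.npy"); c,s=np.cos(v[2]),np.sin(v[2])
p=pickle.load(open("wrist20.pkl","rb"))
for n,uv,z in(("plate",(384,170),.024),("plate",(475,171),.024),("blk foot",(213,87),.006),("blk foot",(246,86),.006),("topc",(220,43),.070)):
    w=atz(p,uv,z);e=w-[v[0],v[1],0]; print(n,(1e3*np.array([c*e[0]+s*e[1],-s*e[0]+c*e[1]])).round(1),w.round(3))
p=pickle.load(open("scene20.pkl","rb"))
f=cv2.resize(p["frame"][200:270,230:330,::-1],None,fx=8,fy=8,interpolation=cv2.INTER_CUBIC)
for cc,col in((0,(0,0,255)),(28,(0,255,0))):
    for z in(62,88):
        u=(proj(p,W(v,np.array([[0,95+cc,z]])/1e3))[0]-[230,200])*8+4; cv2.circle(f,tuple(int(i) for i in u),5,col,2)
cv2.imwrite("pics/fin.png",f)
for n in("scene","top"):
  q=pickle.load(open(f"{n}.pkl","rb"))
  print(n,[ (np.round(silhouettes("cork",get_image(n))[0]["box"],1))])
E
```

```text
plate [-240.7  -43.5] [ 0.456 -0.119  0.024]
plate [-239.8   44.7] [ 0.439 -0.032  0.024]
blk foot [-317.2 -205.9] [ 0.414 -0.293  0.006]
blk foot [-317.8 -174.4] [ 0.407 -0.263  0.006]
topc [-343.3 -177.4] [ 0.383 -0.271  0.07 ]
scene [array([297.9, 321.6,  51.2,  46.1])]
top [array([272. , 294.9,  25.8,  36.7])]
```

View pics/fin.png

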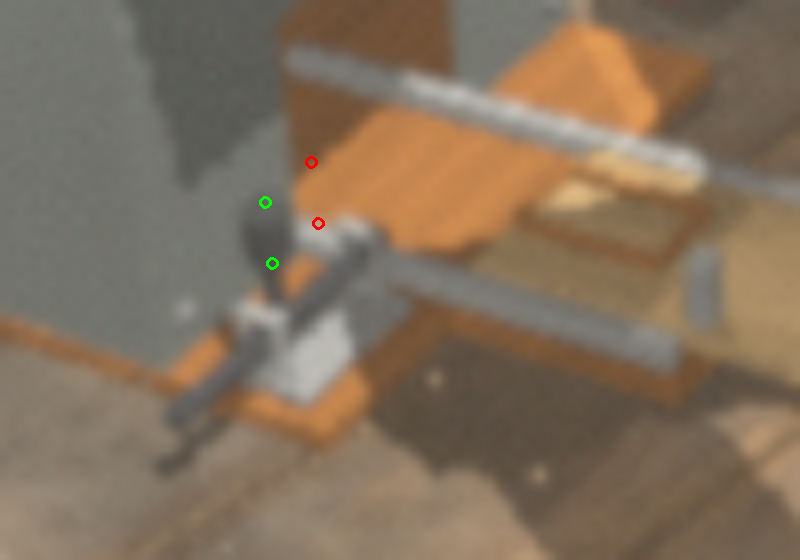

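The knob is at the fully drawn position (green marks). The plate's front edge is at −240 mm, so the sledge is at its stop. The block stands near the tray's centre, and the cork is where it was. Handing in.

```bash
python3 -c "
from rig import *
print(close_job())"
```

```text
the job is handed in; nothing more can be done
None
```

The job is handed in at about 31 s of the 58 s allowed: the block stands upright in the tray, the catch is drawn and the sledge is out. No verdict was reported.

**Catch:** The moves only allow slides and rolls, so I couldn't tilt the tool. Instead I kept it vertical and reached under the brow with one open finger. On the first try I went in too high. The finger only rubbed the knob, and my retreat dragged the catch back, probably to engaged. The second try, 14 mm lower, pushed the catch to its stop (14 N) and I backed straight out. The order of steps may be judged on that first drag too. The sledge was still home both times.

**Sledge and block:** I pulled the sledge to its stop with the block still in its seat, then lifted the block and lowered it into the tray until it touched the floor.

**Last checks:**

| Item | What the check showed |
|---|---|
| Catch | Knob matches the 28 mm drawn position in the scene camera |
| Sledge | Plate front edge at −240 mm, so about 140 mm out |
| Block | Upright on the tray floor; released with the tool within 1 mm of the measured centre |
| Cork | Same place, within about 3 to 4 pixels |
| Robot | Tool clear of everything at hand-in |

**Disagreements:**
- The block's top looked about 18 mm wide in one wrist picture, and the gripper read about 26 mm, against the 28 mm given. The grasp held anyway.
- In the last wrist picture, the block's top measured about 8 mm from the tray centre, well inside the 45 mm limit.

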